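Draw a guarded isolator lever home with a reach hook

TASK

Take the bent reach hook from its rest, reach over the barrier of the splash guard and, with the hook only, draw the red slide lever towards the barrier until it is fully home, then keep pulling it gently against its stop with a steady 8 newtons or so for about one second so that the contact closes, and leave it there. Never pull hard, keep gripper and arm off the guard and the lever, and leave the other things alone. Finally lay the hook back in both forks of its rest, the way round it was.

Things in the scene. Friction and masses are not known exactly. Their poses are not given: they have to be found in the camera images.
- reach_hook: Bent 8 mm steel rod, 0.2 kg. Origin: centre of its flat pale wooden grip, 100 (x) x 14 (y) x 20 mm (z). x runs along the shank to the bend, z up as it lies. Shank from x = -110 to +160 mm; there the leg turns straight down (-z). Shank level in the rest, leg hanging free. Grip the wood across y from above, 80 N or more: the pull on the tip twists it in the fingers.
- hook_tip (a point): Round lower end of the hook's leg: (160, 0, -115) mm in the frame of reach_hook.
- rest: Fixed wooden stand: base 230 x 80 x 10 mm, two forked posts at x = -85 and +85 mm, each 10 mm thick (x). Origin: centre of underside, x along the hook it carries, towards the bend. Posts end 131 mm up; there the bare shank lies between splayed prongs (about 18 mm apart below, 30 mm at their tips, 160 mm above the bench).
- rest_seat (a point): Point 135 mm above the rest's origin, where the origin of the hook lies when it is in the rest. At the start it may lie up to 10 mm off along x.
- lever: Red slide lever in the well; axes as the guard's. Origin: centre of its foot, at z = 30.5 mm, y = 0 of the guard; top at z = 62.5 mm. 10 mm thick (x), 34 mm wide (y); black foot 20 mm thick (x), 6 mm high. Starts at x = +8 to +28 mm of the guard, slides to -x (to the barrier) at about 3 N and stays where left. More than 16 N on it damages it.
- guard: Fixed isolator in a guard. Origin: centre of underside, on the bench; x away from the barrier (and robot), z up. Grey barrier 110 mm wide (y), 5 mm thick, at x = -57 mm, yellow top edge at z = 115 mm. Behind it an open well with clear side walls (inner faces y = +-31 mm) and a back wall (inner face x = +63 mm), all to z = 115 mm; its floor is at z = 30 mm. The lever slides along y = 0.
- flux_tin: Small black lidded tin, 41 mm across, 24 mm high, loose on the bench; origin at the centre of its underside. Bystander.
- enamel_dish: White round dish, 75 mm across, 15 mm high, loose on the bench; origin at the centre of its underside. Bystander.
- home_mid (a point): Point on the well's floor, x = -13 mm, y = 0 of the guard: the middle of where the lever's origin can stand when fully home. The rigid home stop inside the housing is set differently each time, up to 6 mm before or behind this point; it shows nowhere and can only be felt. The contact closes when the lever is pulled against it with 6 to 11 N for about a second.

How it is judged:
By the outcome, as a careful person would: the job done as asked, in the order asked, and still so for the second after the job is handed in, with the robot touching nothing.
It also fails if it takes over 51 s, if anything falls off the work surface, if the arm or the gripper's body presses on something with over 40 N, if the wrist force passes 120 N, or if a joint passes its speed limit or range.

ROBOT

A 7-joint arm with a two-finger parallel gripper is mounted at the origin on a cart in front of the work surface, level with it; the furniture and walls round the work are solid. World frame = base frame: x ahead of the robot, y to its left, z up, the work surface at z = 0. Lengths are in mm, angles in rad, forces in N, time in s.
With the tool pointing down it reaches from about 350 to 900 mm from the base axis. Payload 7.2 kg.
Tool frame: the origin (TCP) lies at the very end of the fingers, on their centre line; the grasp point (between the pads) lies 19 mm behind it; z points along the fingers, x is the direction in which the jaws open and shut, and the axes are right-handed (so a half turn about z gives the same grasp; the last joint's range is limited). The gripper opens to 88 mm and grips with 3 to 60 N. Pads are 20 mm wide; open, the fingers measure 115 mm over their backs; the gripper's body (75 mm by 178 mm) begins 61 mm behind the grasp point.
Start: joints at [-1.283, 0.411, -0.013, 1.596, 0.006, 1.134, -0.082], TCP at [217.722, 585.855, 222.653] pointing down, gripper open.
Joint ranges: [-2.95, 2.95], [-0.29, 1.99], [-1.47, 1.44], [0.14, 2.54], [-1.03, 4.17], [0.13, 1.85], [-2.86, 2.86]. Speed limits (rad/s): [2.39, 2.39, 3.01, 3.01, 3.14, 3.14, 3.14].

INTERFACE

Orientations are given as a unit quaternion [w, x, y, z].
In Python, from bench import * gives the robot as it stands.
- The arm moves only by the tool carry_out, never from a script. Its argument "series" is a list that holds one entry, the list of rows, each a list of 5 numbers: the gripper command: -1 is shut, 1 is fully open, values between are in proportion, then the shift along the tool's x, y, z each as a share of 3 cm, from -1 to 1, then the turn about the tool's z as a share of 5 degrees, from -1 to 1. A call has exactly 8 rows; each row shifts and turns the pose as measured when the row begins, along the tool's axes as they then stand; what a row does not reach is not made up. A row lasts 1/12 s, in which the tool goes at most 41.7 mm and 7.16 degrees, less where a joint would pass 70% of its speed; a pose out of reach is approached as far as the arm can. A call with a number of a shift or a turn outside -1 to 1 is refused whole. A call with a gripper value outside its range is refused whole. The fingers move at their own pace and stop on an object; "newtons" is the grip in N (left out, the last holds). Time passes only in rows, so rows that do not move let the fingers close, or fill a call up. It gives the time, the measured TCP pose, the force and the opening at its end, in the units of the state.
- sense(): the state, without advancing time (a new reading comes with each control period).
- capture(name): name is "scene" or "top" or "wrist"; returns a dict with "color" (384x512x3 uint8, blue, green, red), "z_map" (384x512 float32, mm along the optical axis (not along the pixel's ray), 0 where there is no reading), "fx", "fy", "cx", "cy" (pixels), "D" ([k1, k2, p1, p2, k3] as OpenCV has them; the pictures are not rectified), "origin" and "orientation" of the camera in the world; the wrist camera has in their place "tool_from_camera" (4x4, takes a point from camera to tool coordinates, whose origin is the TCP and whose axes are the tool frame's). Camera axes: x right, y up, looking along -z (the intrinsics and any distortion apply to the point x, -y, -z); pixel columns grow to the right and rows downward; lengths in mm; the calibration is good to about 2 mm. A picture is of the moment at which its call begins: read the wrist's pose just before it.
- close_job(): hands the job in, once; it reports no verdict.
Trained networks look in a picture, given as the dict that the camera call returned (one of the last four; its "shot" number tells which), for a name from the list of things; names that differ only in an ending like _2 or _b are one class to them, and where a whole thing is asked for, a point or a joint stands for the part that bears it (a point fixed in the world has none). Each returns a list of dicts, best first, with "score" (0 to 1); they miss things now and then, are a little off and sometimes report something else, mostly with a low value. They report only what shows in the picture. A call takes as long as a camera call.
- boxes_of(picture, thing): "position" ([column, row] in pixels, amid what is visible of it).
- trace(picture, thing): "region" (384x512 bool, what is visible of it) and "position" ([column, row] in pixels, amid what is visible of it).
The state is a dict: "time_s": time; "q": joint angles; "joint_vel": joint speeds; "tau": joint torques, N m; "eef_pos": TCP position; "tool_rot": TCP orientation; "ft_force": force on the tool from outside, world axes, zero at the start; "ft_torque": the same for the moment, N m; "width": finger opening in mm.
Only numpy, scipy, OpenCV 4.12 (cv2) and the standard library are available. Lean on these libraries where they do the work, as an engineer would, in place of code of your own. Each camera call takes 0.05 s, during which the arm holds its last target.

## Working session

There is one attempt and no reset: what is moved stays moved. The work goes in short steps, Python scripts to look and compute and a tool call to move; the robot and the scene stay as the last step left them, time stands still between calls to the robot, and variables do not carry over. Pictures are saved under pics/ and viewed, and the job is handed in when it is done.

Besides the shell and the picture viewer there is one more tool, called after "Call:" as name([rows], argument=value, ...), one row to a line, values as JSON. carry_out: Moves the arm, as the interface text tells. Shift numbers are shares of 3 cm and turn numbers shares of 5 degrees, none past 1 either way. Its arguments: {"type":"object","properties":{"series":{"type":"array","items":{"type":"array","items":{"type":"array","items":{"type":"number"}}}},"newtons":{"type":"number"}},"required":["series"]}

```bash
ls; mkdir -p pics; cat > h.py <<'E'
from bench import *
import numpy as np, cv2
from scipy.spatial.transform import Rotation as R
def rot(q): return R.from_quat([q[1],q[2],q[3],q[0]]).as_matrix()
def cam_pose(p, st=None):
    if 'tool_from_camera' in p:
        T=np.array(p['tool_from_camera']); Rt=rot(st['tool_rot']); 
        return Rt@T[:3,:3], Rt@T[:3,3]+np.array(st['eef_pos'])
    return rot(p['orientation']), np.array(p['origin'])
def world(p, px, z=None, st=None, plane_z=None):
    px=np.atleast_2d(np.array(px,float))
    K=np.array([[p['fx'],0,p['cx']],[0,p['fy'],p['cy']],[0,0,1]])
    n=cv2.undistortPoints(px.reshape(-1,1,2),K,np.array(p['D'],float)).reshape(-1,2)
    d=np.c_[n[:,0],-n[:,1],-np.ones(len(n))]
    Rm,o=cam_pose(p,st)
    if plane_z is not None:
        dw=d@Rm.T; s=(plane_z-o[2])/dw[:,2]; return o+dw*s[:,None]
    if z is None: z=p['z_map'][px[:,1].round().astype(int),px[:,0].round().astype(int)]
    return (d*np.atleast_1d(z)[:,None])@Rm.T+o
def cloud(p,st=None):
    v,u=np.nonzero(p['z_map']>0); W=world(p,np.c_[u,v],st=st); return np.c_[u,v],W
def proj(p,W,st=None):
    Rm,o=cam_pose(p,st); c=(np.atleast_2d(W)-o)@Rm
    K=np.array([[p['fx'],0,p['cx']],[0,p['fy'],p['cy']],[0,0,1]])
    q=np.c_[c[:,0],-c[:,1],-c[:,2]]
    return cv2.projectPoints(q,np.zeros(3),np.zeros(3),K,np.array(p['D'],float))[0].reshape(-1,2)
E
python3 - <<'E'
from h import *
s=sense(); print(s)
import pickle
for n in ['scene','top']:
    p=capture(n); pickle.dump(p,open(n+'0.pkl','wb')); cv2.imwrite(f'pics/{n}0.png',p['color'])
    print(n,p['origin'],p['orientation'],p['fx'],p['D'])
    for t in ['reach_hook','rest','lever','guard','flux_tin','enamel_dish','hook_tip']:
        r=trace(p,t)
        for x in r[:2]:
            m=x['region']&(p['z_map']>0); v,u=np.nonzero(m)
            if len(u)==0: continue
            W=world(p,np.c_[u,v]); print(t,round(x['score'],2),np.round(x['position']),len(u),np.median(W,0).round(),np.percentile(W,2,axis=0).round(),np.percentile(W,98,axis=0).round())
E
```

```text
pics
{'time_s': 0.0, 'q': array([-1.28318408,  0.41191046, -0.01273097,  1.59703038,  0.0056186 ,
        1.13431991, -0.08221763]), 'joint_vel': array([ 0.00034245, -0.00010795,  0.00052442,  0.00105072, -0.00058505,
        0.00016323,  0.00137038]), 'tau': array([ 8.29560340e-04, -5.87951195e+01,  6.42649010e-01, -2.91073751e+01,
       -5.37148188e-02,  1.83652528e-02,  1.58323087e-04]), 'eef_pos': array([217.57733018, 585.36102353, 221.80800986]), 'tool_rot': array([ 5.15893602e-04,  8.21072708e-01,  5.70823039e-01, -6.32424351e-04]), 'ft_force': array([ 0.45843386, -0.90672583, -0.27218161]), 'ft_torque': array([-0.01908674, -0.00590152,  0.00617172]), 'width': 88.00308926007465}
scene [ 150.00289551 -897.01645757  745.20163961] [ 0.87151391  0.42687112 -0.11410505 -0.21266072] 395.3470172861118 [-0.12132401  0.          0.          0.          0.        ]
reach_hook 0.82 [286. 250.] 860 [ 492. -394.  136.] [ 359. -413.   -2.] [ 700. -261.  145.]
rest 0.94 [268. 287.] 3364 [ 450. -394.    9.] [ 344. -437.    1.] [ 559. -346.  151.]
guard 0.9 [292. 195.] 2596 [ 643. -169.   65.]
[... 389 characters left out ...]
.72454884] 450.0550406136362 [0.03811096 0.         0.         0.         0.        ]
reach_hook 0.96 [355. 217.] 733 [ 473. -387.  139.] [ 353. -430.    7.] [ 616. -370.  147.]
rest 0.69 [346. 236.] 2488 [ 445. -376.   10.] [ 342. -412.    5.] [ 560. -340.  143.]
lever 0.41 [238. 153.] 151 [ 671. -132.   40.] [ 664. -149.   27.] [ 691. -114.   65.]
guard 0.64 [240. 160.] 2949 [ 655. -134.   31.] [ 581. -188.    2.] [723. -80. 116.]
flux_tin 0.57 [270. 216.] 234 [ 509. -204.   22.] [ 491. -224.    0.] [ 529. -186.   27.]
enamel_dish 0.76 [152. 192.] 679 [587.  93.   2.] [553.  57.  -3.] [618. 123.  17.]
hook_tip 0.79 [358. 215.] 657 [ 474. -387.  139.] [ 353. -409.   31.] [ 618. -370.  147.]
```

```bash
python3 - <<'E'
from h import *
import pickle
for n,(a,b,c,d) in {'scene':(150,330,130,350),'top':(120,280,120,430)}.items():
    p=pickle.load(open(n+'0.pkl','rb')); im=p['color'][a:b,c:d]
    f=2.5 if n=='top' else 3
    cv2.imwrite(f'pics/{n}0c.png',cv2.resize(im,None,fx=f,fy=f,interpolation=cv2.INTER_CUBIC))
E
```

```text
(no output)
```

View pics/scene0.png

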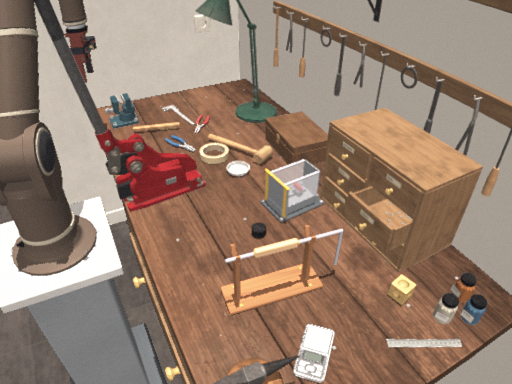

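View pics/scene0c.png

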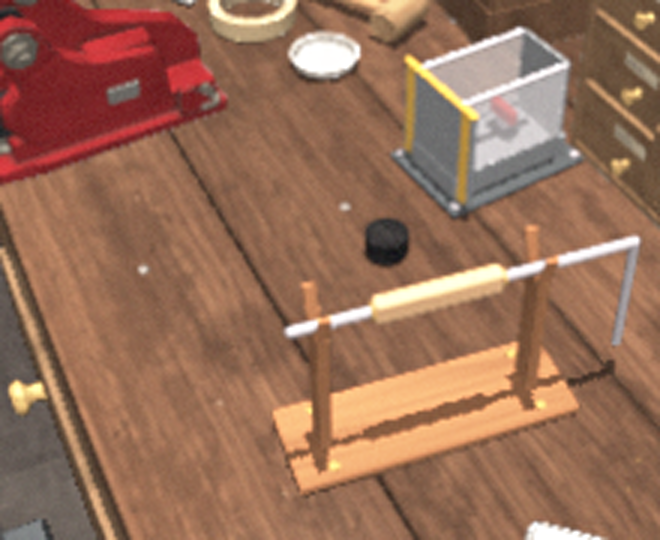

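View pics/top0c.png

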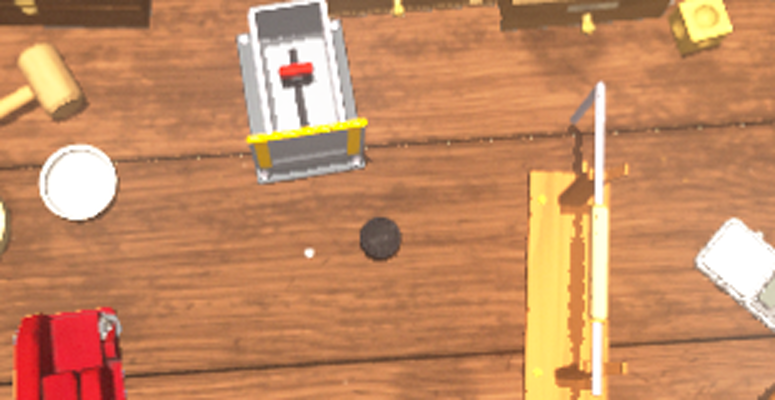

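```bash
cat > m.py <<'E'
from h import *
import pickle
for n in ['scene','top']:
    p=pickle.load(open(n+'0.pkl','rb')); uv,W=cloud(p); C=p['color'][uv[:,1],uv[:,0]].astype(int)
    # hook shank
    m=(W[:,0]>320)&(W[:,0]<660)&(W[:,1]<-350)&(W[:,1]>-440)&(W[:,2]>128)&(W[:,2]<150)
    P=W[m]; cc=C[m]
    # line fit robust
    vx,vy,x0,y0=cv2.fitLine(P[:,:2].astype(np.float32),cv2.DIST_HUBER,0,1,.01).ravel()
    print(n,'hook line yaw',np.degrees(np.arctan(vy/vx)),'y at x=450',y0+(450-x0)*vy/vx,'x range',P[:,0].min(),P[:,0].max(),'z',np.median(P[:,2]),len(P))
    pale=(cc[:,2]-cc[:,0]>35)&(cc[:,2]>180); print('grip x',np.percentile(P[pale][:,0],[1,5,50,95,99]), 'y med',np.median(P[pale][:,1]))
    # rest base
    m=(W[:,0]>310)&(W[:,0]<600)&(W[:,1]<-320)&(W[:,1]>-460)&(W[:,2]>6)&(W[:,2]<14)&(C[:,2]-C[:,0]>70)
    r=cv2.minAreaRect(W[m][:,:2].astype(np.float32)); print('base',r,m.sum())
    # yellow edge
    hsv=cv2.cvtColor(p['color'],cv2.COLOR_BGR2HSV)[uv[:,1],uv[:,0]]
    m=(W[:,0]>550)&(W[:,0]<760)&(W[:,1]<-50)&(W[:,1]>-230)&(W[:,2]>105)&(W[:,2]<122)
    print('rim',m.sum(), cv2.minAreaRect(W[m][:,:2].astype(np.float32)))
    y=m&(hsv[:,0]>20)&(hsv[:,0]<35)&(hsv[:,1]>150)
    if y.sum()>10:
        print('yellow',y.sum(),np.median(W[y],0),cv2.minAreaRect(W[y][:,:2].astype(np.float32)))
    m=(W[:,0]>550)&(W[:,0]<760)&(W[:,1]<-50)&(W[:,1]>-230)&((hsv[:,0]<8)|(hsv[:,0]>172))&(hsv[:,1]>150)
    print('red',m.sum(),np.median(W[m],0),W[m].min(0),W[m].max(0)); mm=m&(W[:,2]>57);print(mm.sum(),np.mean(W[mm],0),cv2.minAreaRect(W[mm][:,:2].astype(np.float32)) if mm.sum() else '')
E
python3 m.py
```

```text
scene hook line yaw -7.014615 y at x=450 -391.4261 x range 347.42100633851453 618.8653025741295 z 138.5772266235906 761
grip x [368.61027648 371.68544916 454.01248898 540.13823401 585.80812633] y med -393.06355691380054
base ((453.6309509277344, -389.73968505859375), (82.7133560180664, 229.41798400878906), 83.04766082763672) 2340
rim 456 ((672.0155639648438, -160.17532348632812), (132.61679077148438, 164.43470764160156), 87.63885498046875)
  return _methods._mean(a, axis=axis, dtype=dtype,
  ret = um.true_divide(
Traceback (most recent call last):
  File "m.py", line 23, in <module>
    print('red',m.sum(),np.median(W[m],0),W[m].min(0),W[m].max(0)); mm=m&(W[:,2]>57);print(mm.sum(),np.mean(W[mm],0),cv2.minAreaRect(W[mm][:,:2].astype(np.float32)) if mm.sum() else '')
                                          ~~~~~~~~^^^
ValueError: zero-size array to reduction operation minimum which has no identity
```

```bash
sed -i "s/^for n in .*/for n in ['top']:/" m.py; python3 m.py; python3 - <<'E'
from h import *
import pickle
# pixel-based picks with known heights, top camera; crop scale 2.5, offset (120,120)
p=pickle.load(open('top0.pkl','rb'))
im=p['color'][120:210,210:280]; cv2.imwrite('pics/gtop.png',cv2.resize(im,None,fx=8,fy=6.6,interpolation=cv2.INTER_CUBIC) if 0 else cv2.resize(im,None,fx=6.5,fy=6.5,interpolation=cv2.INTER_CUBIC))
im=p['color'][145:285,320:390]; cv2.imwrite('pics/htop.png',cv2.resize(im,None,fx=4.2,fy=4.2,interpolation=cv2.INTER_CUBIC))
E
```

```text
top hook line yaw -7.0993114 y at x=450 -383.71805 x range 346.51980926803526 619.1866486700092 z 139.53461761988387 723
grip x [355.38811521 364.5344991  453.29648438 538.5164149  576.50018237] y med -383.03693799187613
base ((452.64459228515625, -379.2213439941406), (90.42230987548828, 228.98394775390625), 82.54183197021484) 2113
rim 586 ((668.80810546875, -157.3441162109375), (134.49302673339844, 165.85546875), 87.29986572265625)
yellow 111 [ 597.14537076 -141.4909263   113.81941616] ((597.2435302734375, -140.73150634765625), (7.0047502517700195, 109.2564697265625), 5.651454448699951)
red 49 [ 673.34837224 -132.65931712   61.1597583 ] [ 667.68457776 -147.52261838   29.88583707] [ 690.231767   -117.98023718   65.57313944]
48 [ 673.53868767 -132.79343356   61.3566667 ] ((674.2698364257812, -132.58758544921875), (10.243228912353516, 29.94894790649414), 6.613755226135254)
```

View pics/gtop.png

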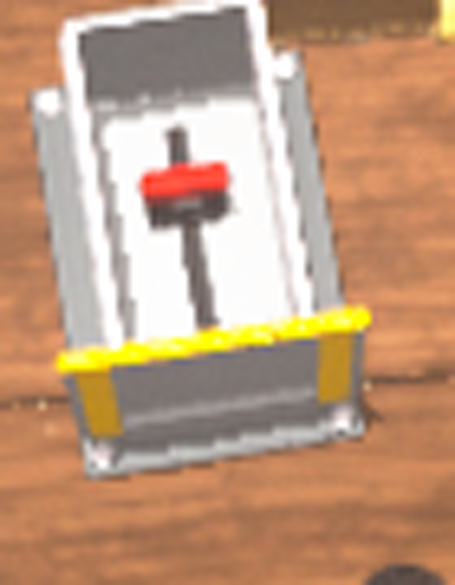

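View pics/htop.png

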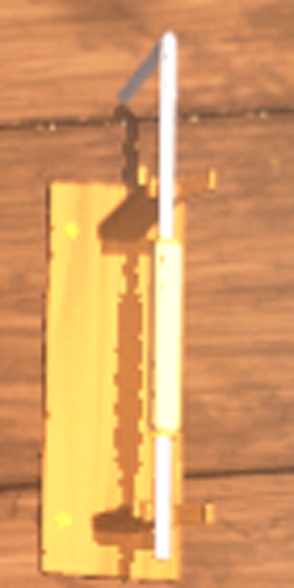

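View pics/top0.png

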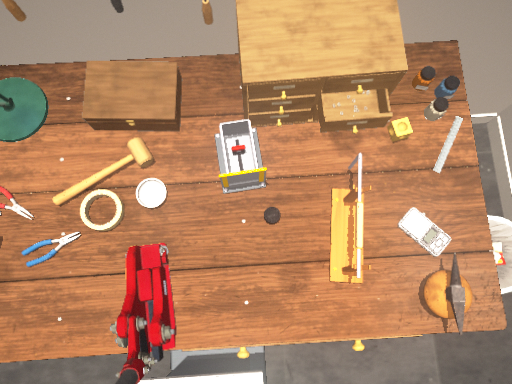

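```bash
python3 - <<'E'
from h import *
import pickle
H=np.zeros((30,24))-1
for n in ['top','scene']:
    p=pickle.load(open(n+'0.pkl','rb')); uv,W=cloud(p)
    for w in W:
        i=int((w[0]+50)//40); j=int((w[1]+500)//50)
        if 0<=i<24 and 0<=j<24: H[i,j]=max(H[i,j],w[2])
print('cols y from -500 step 50; rows x from -50 step 40')
for i in range(24): print(-50+40*i, ' '.join('%4d'%v for v in H[i]))
E
```

```text
cols y from -500 step 50; rows x from -50 step 40
-50   -1   -1   -1   -1   -1   -1    2   13  320  363   -1   -1   -1   -1   -1   -1   -1   -1   -1   -1   -1   -1   -1   -1
-10   -1   -1   -1   -1   -1   -1    2   12  336  435  498   -1   -1   -1   -1   -1   -1   -1   -1   -1   -1   -1   -1   -1
30   -1   -1   -1   -1   -1   -1    1   11  342  437  560  602    1    0   -1   -1   -1   -1   -1   -1   -1   -1   -1   -1
70   -1   -1   -1   -1   -1   -1    1    1   13  327  559  599    3    1   -1   -1   -1   -1   -1   -1   -1   -1   -1   -1
110   -1   -1   -1   -1   -1   -1    3    5    4    7    7  590  585    0   -1   -1   -1   -1   -1   -1   -1   -1   -1   -1
150   -1   -1   -1   -1   -1   -1   -1    0    0    0    0  585    0   -1   -1   -1   -1   -1   -1  335  386  497   -1   -1
190    4    5    5    4    4    3    5    5    6    5  227  373  231    4    4    4    6    4    5  343  499  498  258   -1
230    5    4    4    5    5    4    5    4    5    5  172  218  202    5    5    5    5    5    5   -1  494  492  344  344
270    5    6    4    4    4    5    3    5    4    5  166  
[... 1223 characters left out ...]
  117    7    5   42   45   30    4    7    7  460  467    5    3    3    3    2
710  160  234  259  260  260  261  263  118  116    4   91   90   43    6    6    5    5  401  462   19    2    2    5    2
750  263  265  264  262  263  263  263    6    5    5   92   92   91   92   91    5    7   26  455   27   13    2    3    3
790  637  625  263  263  263  264  264   18    6    8   92   92   93   92   93    5   13   31  399  362   18    3    4    2
830  264  262  263  264  263  264  264  260    4    8   91   92   93   93   92    5   17   29  161  168   18    4    2    2
870  262  263  263  263  262  263  264  260    5    6   92   92   92   92   91    7    5   23   29   26    1    4    3    2
```

```bash
python3 - <<'E'
from h import *
import pickle
p=pickle.load(open('scene0.pkl','rb')); print('tcp px',proj(p,[217,585,222]), proj(p,[217,585,400]),proj(p,[0,0,0]),proj(p,[0,0,300]))
for u,v in [(47,5),(55,25),(62,42),(70,60),(78,78),(86,97),(94,113),(101,128),(84,45),(20,40),(20,100),(35,150),(45,200),(75,20)]:
    print((u,v),p['z_map'][v,u],world(p,[u,v]).round())
im=p['color'][0:230,0:230]; cv2.imwrite('pics/left.png',cv2.resize(im,None,fx=2.6,fy=2.6,interpolation=cv2.INTER_CUBIC))
E
```

```text
tcp px [[85.92868573 76.26002298]] [[74.93367202 26.99733528]] [[ 53.79322478 243.17992332]] [[ 14.55916667 147.76437837]]
(47, 5) 767.1968 [[146.  61. 577.]]
(55, 25) 797.5889 [[153.  62. 533.]]
(62, 42) 824.4156 [[159.  63. 494.]]
(70, 60) 854.08466 [[167.  64. 451.]]
(78, 78) 887.42065 [[175.  67. 405.]]
(86, 97) 918.27246 [[182.  64. 355.]]
(94, 113) 950.0438 [[192.  65. 310.]]
(101, 128) 980.0175 [[200.  65. 266.]]
(84, 45) 1288.7526 [[233. 557. 342.]]
(20, 40) 758.16785 [[ 77.  37. 521.]]
(20, 100) 786.9241 [[ 45.  -4. 408.]]
(35, 150) 798.44525 [[ 49. -68. 317.]]
(45, 200) 876.3142 [[ 30. -63. 184.]]
(75, 20) 1221.7009 [[220. 546. 431.]]
```

View pics/left.png

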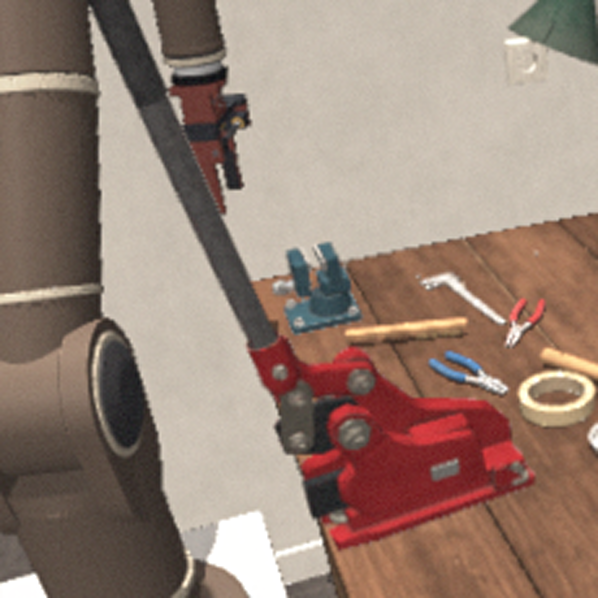

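```bash
python3 - <<'E'
from h import *
import pickle
p=pickle.load(open('top0.pkl','rb'))
im=p['color'][230:384,60:260]; cv2.imwrite('pics/clamp.png',cv2.resize(im,None,fx=3.8,fy=3.8,interpolation=cv2.INTER_CUBIC))
for v in range(340,384,5):
    r=p['z_map'][v,100:180]; u=100+np.argmin(np.where(r>0,r,9999)); print(v,u,world(p,[u,v]).round())
p=pickle.load(open('scene0.pkl','rb'))
for v in range(0,12,3):
    print([ (u,world(p,[u,v]).round().tolist()) for u in range(38,56,3)])
E
```

```text
340 128 [[256.  95. 206.]]
345 128 [[247.  95. 207.]]
350 133 [[238.  84. 212.]]
355 133 [[230.  83. 217.]]
360 130 [[223.  85. 232.]]
365 130 [[217.  80. 251.]]
370 127 [[210.  83. 257.]]
375 125 [[206.  80. 282.]]
380 124 [[202.  75. 305.]]
[(38, [[131.0, 61.0, 590.0]]), (41, [[137.0, 58.0, 589.0]]), (44, [[142.0, 60.0, 588.0]]), (47, [[148.0, 68.0, 586.0]]), (50, [[159.0, 993.0, 431.0]]), (53, [[170.0, 990.0, 430.0]])]
[(38, [[129.0, 59.0, 584.0]]), (41, [[135.0, 62.0, 583.0]]), (44, [[141.0, 60.0, 582.0]]), (47, [[147.0, 64.0, 581.0]]), (50, [[153.0, 75.0, 578.0]]), (53, [[168.0, 997.0, 417.0]])]
[(38, [[128.0, 62.0, 578.0]]), (41, [[134.0, 64.0, 577.0]]), (44, [[140.0, 61.0, 576.0]]), (47, [[146.0, 60.0, 575.0]]), (50, [[152.0, 65.0, 573.0]]), (53, [[165.0, 991.0, 406.0]])]
[(38, [[126.0, 65.0, 571.0]]), (41, [[132.0, 65.0, 570.0]]), (44, [[138.0, 60.0, 570.0]]), (47, [[144.0, 61.0, 569.0]]), (50, [[150.0, 61.0, 568.0]]), (53, [[157.0, 78.0, 564.0]])]
```

View pics/clamp.png

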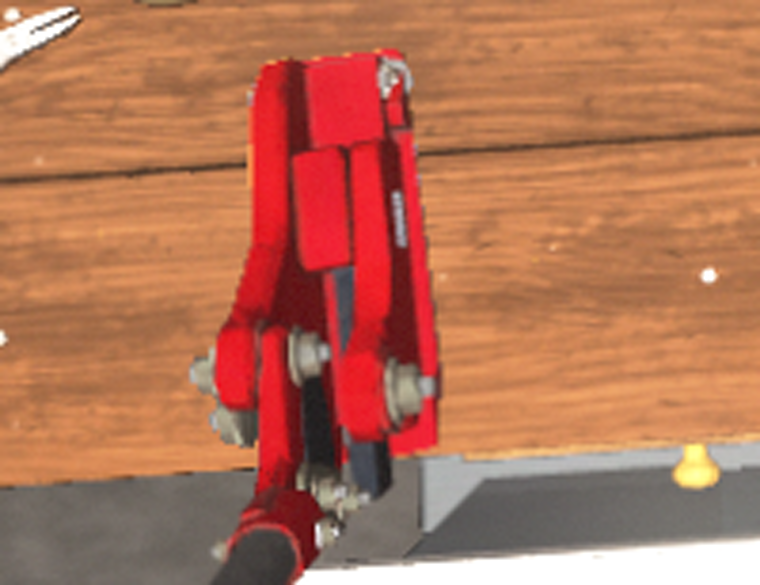

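Call:
carry_out([
  [[1, 0, 0, -1, 0], [1, 0, 0, -1, 0], [1, 0, 0, -1, 0], [1, 0, 0, -1, 0], [1, 0, 0, -1, 0], [1, 0, 0, -1, 0], [1, 0, 0, -1, 0], [1, 0, 0, -1, 0]],
], newtons=20)

```text
time_s: 1.47
eef_pos: [216.8, 582.9, 464.8]
tool_rot: [0.005, 0.821, 0.571, -0.006]
ft_force: [0.5, 1.0, 0.7]
width: 88.0
```

```bash
python3 - <<'E'
from h import *
s=sense(); print(s['time_s'],s['q'].round(4),s['eef_pos'].round(1),s['ft_force'].round(2),s['tool_rot'].round(4))
E
```

```text
1.4667 [-1.2977  0.3327  0.0079  1.1598 -0.0027  1.6646 -0.0752] [216.8 582.9 464.8] [0.49 1.   0.65] [ 0.0048  0.821   0.5709 -0.006 ]
```

```bash
python3 - <<'E'
from h import *
s=sense(); p=capture('wrist'); cv2.imwrite('pics/w1.png',p['color']); print(p['fx'],p['tool_from_camera'].__repr__())
uv,W=cloud(p,s); print(W.min(0),W.max(0))
p2=capture('scene'); cv2.imwrite('pics/s1.png',p2['color'])
E
```

```text
337.4051999977492 array([[ 9.99999838e-01, -5.55136769e-04,  1.25448837e-04,
        -7.01103253e-01],
       [-4.95616405e-04, -9.57763744e-01, -2.87555847e-01,
        -7.84465589e+01],
       [ 2.79783171e-04,  2.87555738e-01, -9.57763864e-01,
        -1.61946339e+02],
       [ 0.00000000e+00,  0.00000000e+00,  0.00000000e+00,
         1.00000000e+00]])
[-583.68006424 -742.36397365 -814.09660824] [1012.87616106  994.70099984  580.536998  ]
```

View pics/w1.png

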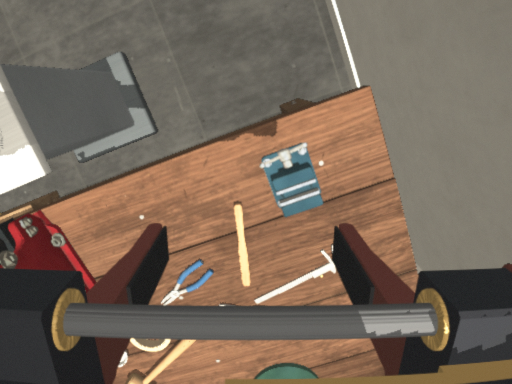

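View pics/s1.png

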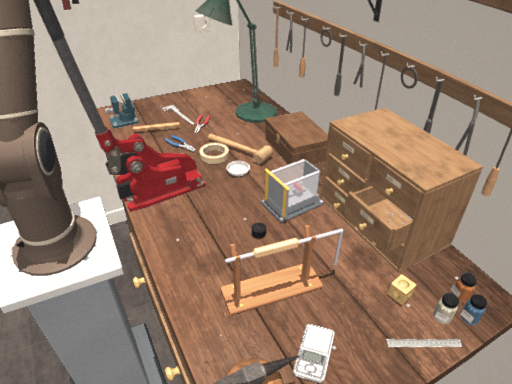

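Call:
carry_out([
  [[1, -0.86, 0.29, -0.9, 0], [1, -0.86, 0.29, -0.9, 0], [1, -0.86, 0.29, -0.9, 0], [1, -0.86, 0.29, -0.9, 0], [1, -0.86, 0.29, -0.9, 0], [1, -0.86, 0.29, -0.9, 0], [1, -0.86, 0.29, -0.9, 0], [1, -0.86, 0.29, -0.9, 0]],
])

```text
time_s: 2.23
eef_pos: [208.9, 415.3, 597.6]
tool_rot: [-0.002, 0.82, 0.572, 0.018]
ft_force: [-0.6, 0.0, 0.6]
width: 88.1
```

```bash
python3 - <<'E'
from h import *
s=sense(); print(s['time_s'],s['q'].round(4),s['eef_pos'].round(1),s['ft_force'].round(2),s['tool_rot'].round(4))
p=capture('wrist'); cv2.imwrite('pics/w2.png',p['color'])
E
```

```text
2.2333 [-1.8055  0.0092  0.6017  1.2515  0.0126  1.8509  0.0184] [208.9 415.3 597.6] [-0.64  0.02  0.57] [-0.0017  0.8199  0.5722  0.0179]
```

View pics/w2.png

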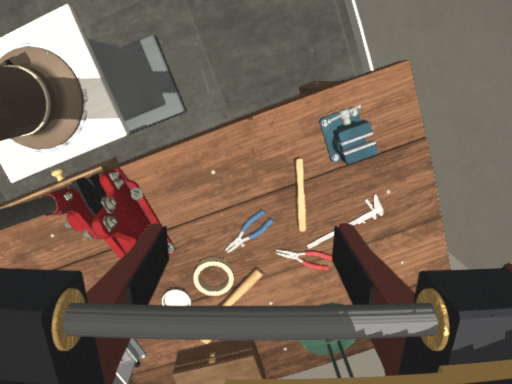

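```bash
cat > kin.py <<'E'
import numpy as np, itertools
from scipy.optimize import least_squares
from scipy.spatial.transform import Rotation as R
S=[([-1.28318408,0.41191046,-0.01273097,1.59703038,0.0056186,1.13431991,-0.08221763],[217.577,585.361,221.808],[5.15893602e-04,8.21072708e-01,5.70823039e-01,-6.32424351e-04]),
([-1.2977,0.3327,0.0079,1.1598,-0.0027,1.6646,-0.0752],[216.8,582.9,464.8],[.0048,.821,.5709,-.006]),
([-1.8055,0.0092,0.6017,1.2515,0.0126,1.8509,0.0184],[208.9,415.3,597.6],[-0.0017,0.8199,0.5722,0.0179])]
def rz(a): return R.from_euler('z',a).as_matrix()
def ry(a): return R.from_euler('y',a).as_matrix()
def fk(q,x,s):
    y0,h,L1,L2,L3,a,b,yl,c,y7=x
    A=rz(s[0]*q[0]+y0); p=np.array([0,0,h]); pts=[p]
    A=A@ry(q[1])@rz(s[1]*q[2]); p=p+A@[a,yl,L1]; pts.append(p)
    A=A@ry(q[3]); p=p+A@[b,0,0]; A=A@rz(s[2]*q[4]); p=p+A@[0,0,L2]; pts.append(p)
    A=A@ry(q[5]); A=A@rz(s[3]*q[6]+y7); p=p+A@[c,0,L3]; pts.append(p)
    return pts,A
def res(x,s):
    r=[]
    for q,p,t in S:
        pts,A=fk(q,x,s); r+=list(pts[-1]-p)
        Rt=R.from_quat([t[1],t[2],t[3],t[0]]); r+=list(300*(Rt.inv()*R.from_matrix(A)).as_rotvec())
    r+=list((x-x0)*np.array([0,.01,.01,.01,.01,.1,.1,.02,.1,0])); return np.array(r)
x0=np.array([0,333,420,430,300,0,0,0,0,0.])
if __name__=='__main__':
    out=[]
    for s in itertools.product([1,-1],repeat=4):
        for y0 in (0,1.57,3.14,-1.57):
          for y7 in (0,1.57,3.14,-1.57):
            x=x0.copy(); x[0]=y0; x[9]=y7
            f=least_squares(res,x,args=(s,)); out.append((f.cost,s,f.x))
    out.sort(key=lambda o:o[0])
    for o in out[:4]: print(round(o[0],2),o[1],o[2].round(2))
    c,s,x=out[0]
    for q,p,t in S: print([v.round().tolist() for v in fk(q,x,s)[0]],p)
E
python3 kin.py
```

```text
1.83 (-1, -1, -1, -1) [-3.0000e-02  3.3624e+02  4.8130e+02  4.5396e+02  3.6568e+02  7.0300e+00
 -6.2300e+00 -3.0400e+01  1.1190e+01  3.1100e+00]
1.83 (-1, -1, -1, -1) [-3.0000e-02  3.3624e+02  4.8130e+02  4.5396e+02  3.6568e+02  7.0300e+00
 -6.2300e+00 -3.0400e+01  1.1190e+01 -3.1700e+00]
1.83 (-1, -1, -1, -1) [-3.0000e-02  3.3624e+02  4.8130e+02  4.5396e+02  3.6568e+02  7.0300e+00
 -6.2300e+00 -3.0400e+01  1.1190e+01 -3.1700e+00]
1.83 (-1, -1, -1, -1) [-3.0000e-02  3.3624e+02  4.8130e+02  4.5396e+02  3.6568e+02  7.0300e+00
 -6.2300e+00 -3.0400e+01  1.1190e+01  3.1100e+00]
[[0.0, 0.0, 336.0], [91.0, 180.0, 774.0], [214.0, 575.0, 587.0], [217.0, 585.0, 222.0]] [217.577, 585.361, 221.808]
[[0.0, 0.0, 336.0], [78.0, 147.0, 789.0], [215.0, 578.0, 831.0], [217.0, 583.0, 465.0]] [216.8, 582.9, 464.8]
[[0.0, 0.0, 336.0], [30.0, -1.0, 818.0], [195.0, 396.0, 963.0], [209.0, 415.0, 598.0]] [208.9, 415.3, 597.6]
```

Call:
carry_out([
  [[1, -0.05, 1, 0.45, 0], [1, -0.05, 1, 0.45, 0], [1, -0.05, 1, 0.45, 0], [1, -0.05, 1, 0.45, 0], [1, -0.05, 1, 0.45, 0], [1, -0.5, 0.9, 0.2, 0], [1, -0.5, 0.9, 0, 0], [1, -0.5, 0.9, 0, 0]],
])

```text
time_s: 2.95
eef_pos: [413.1, 283.6, 525.3]
tool_rot: [-0.011, 0.815, 0.579, 0.022]
ft_force: [0.1, 0.8, -0.6]
width: 88.0
```

```bash
cat > st.py <<'E'
from h import *
s=sense(); print(s['time_s'],'q',s['q'].round(3),'p',s['eef_pos'].round(1),'F',s['ft_force'].round(2),'M',s['ft_torque'].round(3),'w',round(s['width'],1)); 
Rt=rot(s['tool_rot']); print('yaw of tool y',np.degrees(np.arctan2(Rt[1,1],Rt[0,1])).round(2),'x',Rt[:,0].round(3),'y',Rt[:,1].round(3),'z',Rt[:,2].round(4), 'tau',s['tau'].round(1))
from kin import fk
x=np.array([-0.03,336.24,481.3,453.96,365.68,7.03,-6.23,-30.4,11.19,3.11]); print('links',[v.round().tolist() for v in fk(s['q'],x,(-1,-1,-1,-1))[0]])
E
python3 st.py
```

```text
2.95 q [-1.489  0.044  0.867  1.396 -0.055  1.673  0.606] p [413.1 283.6 525.3] F [ 0.09  0.81 -0.57] M [-0.039 -0.064  0.013] w 88.0
yaw of tool y -19.21 x [0.328 0.943 0.048] y [ 0.944 -0.329  0.008] z [ 0.0237  0.043  -0.9988] tau [ -3.3 -24.3  -0.2 -31.5   0.2  -0.   -1.6]
links [[0.0, 0.0, 336.0], [25.0, -0.0, 818.0], [396.0, 252.0, 890.0], [408.0, 278.0, 526.0]]
```

Call:
carry_out([
  [[1, -1, 0.7, 0.1, 0], [1, -1, 0.7, 0.1, 0], [1, -1, 0.7, 0.1, 0], [1, -1, 0.7, 0.1, 0], [1, -1, 0.7, 0.1, 0], [1, -1, 0.6, 0.1, 0], [1, -1, 0.5, 0.1, 0], [1, -1, 0.4, 0.1, 0]],
])

```text
time_s: 3.62
eef_pos: [479.4, -4.7, 486.2]
tool_rot: [-0.01, 0.815, 0.579, 0.022]
ft_force: [1.5, 0.2, 0.7]
width: 87.7
```

```bash
python3 st.py
```

```text
3.6167 q [-1.249 -0.052  1.17   1.527  0.007  1.607  1.157] p [479.4  -4.7 486.2] F [1.55 0.22 0.73] M [-0.027 -0.042  0.001] w 87.7
yaw of tool y -19.21 x [0.328 0.943 0.048] y [ 0.944 -0.329  0.009] z [ 0.024   0.0427 -0.9988] tau [ -2.   -7.2  -3.4 -32.3  -0.2   0.3  -1.4]
links [[0.0, 0.0, 336.0], [-0.0, -53.0, 816.0], [452.0, -33.0, 851.0], [465.0, -7.0, 486.0]]
```

```bash
cat > go.py <<'E'
import sys
from h import *
s=sense(); t=np.array(eval(sys.argv[1]),float); n=int(sys.argv[2])
d=rot(s['tool_rot']).T@(t-s['eef_pos']); print('tool delta',d.round(1),'per-row share',(d/30/n).round(3),'norm/row',np.linalg.norm(d/n).round(1))
E
python3 go.py "[470,-330,330]" 10
```

```text
tool delta [-317.5   96.8  141.9] per-row share [-1.058  0.323  0.473] norm/row 36.1
```

Call:
carry_out([
  [[1, -0.95, 0.35, 0.4, 0], [1, -0.95, 0.35, 0.4, 0], [1, -0.95, 0.35, 0.4, -0.4], [1, -0.95, 0.3, 0.4, -0.4], [1, -0.95, 0.25, 0.4, -0.4], [1, -0.95, 0.2, 0.4, -0.4], [1, -0.9, 0.1, 0.4, -0.4], [1, -0.9, 0.1, 0.4, -0.4]],
])

```text
time_s: 4.28
eef_pos: [478.9, -247.4, 372.8]
tool_rot: [-0.009, 0.747, 0.665, 0.028]
ft_force: [0.6, 0.1, 0.7]
width: 88.0
```

```bash
python3 st.py;python3 go.py "[440,-385,250]" 8
```

```text
4.2833 q [-0.507  0.295  1.218  1.624 -0.338  1.432  2.203] p [ 478.9 -247.4  372.8] F [0.62 0.08 0.67] M [-0.035  0.018  0.009] w 88.0
yaw of tool y -6.7 x [0.115 0.992 0.055] y [ 0.993 -0.117  0.024] z [ 0.0301  0.0518 -0.9982] tau [ -6.1 -34.   11.5 -29.    0.6   0.4  -2.1]
links [[0.0, 0.0, 336.0], [110.0, 38.0, 804.0], [434.0, -274.0, 742.0], [447.0, -245.0, 377.0]]
tool delta [-147.7  -25.5  114.3] per-row share [-0.616 -0.106  0.476] norm/row 23.6
```

Call:
carry_out([
  [[1, -0.75, -0.1, 0.5, 0], [1, -0.75, -0.1, 0.5, 0], [1, -0.75, -0.1, 0.5, 0], [1, -0.75, -0.1, 0.5, 0], [1, -0.75, -0.1, 0.5, 0], [1, -0.6, -0.1, 0.5, 0], [1, -0.4, -0.1, 0.5, 0], [1, 0, 0, 0.3, 0]],
])

```text
time_s: 4.95
eef_pos: [437.7, -393.6, 238.2]
tool_rot: [-0.012, 0.749, 0.661, 0.027]
ft_force: [-0.3, 0.4, 0.3]
width: 87.7
```

```bash
python3 st.py; python3 - <<'E'
from h import *
import pickle
s=sense(); p=capture('wrist'); cv2.imwrite('pics/w3.png',p['color']); pickle.dump((s,p),open('w3.pkl','wb'))
uv,W=cloud(p,s)
m=(W[:,2]>128)&(W[:,2]<146)&(abs(W[:,1]+388)<30)&(W[:,0]>330)&(W[:,0]<640)
P=W[m]; vx,vy,x0,y0=cv2.fitLine(P[:,:2].astype(np.float32),cv2.DIST_HUBER,0,1,.01).ravel()
print(len(P),np.degrees(np.arctan(vy/vx)),'y@450',y0+(450-x0)*vy/vx,P[:,0].min(),P[:,0].max(),np.median(P[:,2]))
E
```

```text
4.95 q [-0.041  0.517  1.059  1.7   -0.526  1.249  2.599] p [ 437.7 -393.6  238.2] F [-0.26  0.38  0.27] M [-0.039  0.022  0.012] w 87.7
yaw of tool y -7.17 x [0.124 0.991 0.056] y [ 0.992 -0.125  0.019] z [ 0.0255  0.0533 -0.9983] tau [ -0.2 -46.3  13.8 -27.5  -0.2   0.4   0.3]
links [[0.0, 0.0, 336.0], [218.0, -19.0, 766.0], [388.0, -410.0, 611.0], [400.0, -380.0, 247.0]]
3841 -7.11178 y@450 -387.39313 346.2328688407788 619.0449387899062 141.4223291226922
```

View pics/w3.png

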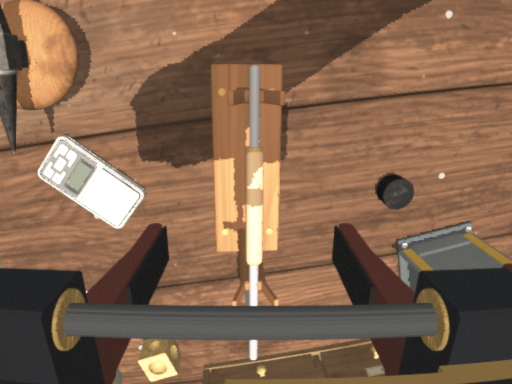

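```bash
python3 - <<'E'
from h import *
import pickle
s,p=pickle.load(open('w3.pkl','rb'))
e=world(p,[[254,148],[254,265],[254,66],[253,359]],st=s,plane_z=140); print(e.round(1))
c=(e[0]+e[1])/2; print('centre',c, np.linalg.norm(e[1]-e[0]))
d=np.array([np.cos(np.radians(-7.1)),np.sin(np.radians(-7.1))])
yl=lambda x:-387.4+(x-450)*np.tan(np.radians(-7.1))
g=c[:2]-18*d; print('grasp',g,yl(g[0]))
Rt=rot(s['tool_rot']); gp=np.array([g[0],yl(g[0]),136]); print('tcp target',(gp+19*Rt[:,2]).round(1), 'hook origin', c[0],yl(c[0]))
# posts: rest base fit
uv,W=cloud(p,s); C=p['color'][uv[:,1],uv[:,0]].astype(int)
for (u,v) in [(211,65),(281,65),(216,250),(279,250)]: print(world(p,[u,v],st=s,plane_z=10).round(1))
E
python3 go.py "[438,-387.5,117]" 8
```

```text
[[ 407.7 -382.1  140. ]
 [ 510.3 -394.4  140. ]
 [ 347.2 -374.7  140. ]
 [ 616.8 -408.2  140. ]]
centre [ 459.00342922 -388.25106425  140.        ] 103.37227693450843
grasp [ 441.14145434 -386.02623767] -386.29660981038137
tcp target [ 441.6 -385.3  117. ] hook origin 459.0034292238888 -388.52143639171027
[[ 336.2 -412.    10. ]]
[[ 345.5 -335.7   10. ]]
[[ 558.8 -440.8   10. ]]
[[ 571.3 -360.2   10. ]]
tool delta [ -2.7  -2.6 119.9] per-row share [-0.011 -0.011  0.5  ] norm/row 15.0
```

```bash
python3 go.py "[439.5,-385.3,117]" 8
```

```text
tool delta [ -0.3  -1.4 120.1] per-row share [-0.001 -0.006  0.5  ] norm/row 15.0
```

Call:
carry_out([
  [[1, 0, -0.01, 0.6, 0], [1, 0, -0.01, 0.6, 0], [1, 0, -0.01, 0.6, 0], [1, 0, -0.01, 0.6, 0], [1, 0, 0, 0.5, 0], [0.4, 0, 0, 0.5, 0], [0, 0, 0, 0.4, 0], [-0.3, 0, 0, 0.15, 0]],
])

```text
time_s: 5.67
eef_pos: [446.7, -377.5, 116.4]
tool_rot: [-0.012, 0.747, 0.665, 0.031]
ft_force: [-1.4, 0.6, -0.9]
width: 71.2
```

```bash
python3 st.py; python3 go.py "[439.5,-385.3,117]" 2
```

```text
5.6667 q [ 0.012  0.635  0.941  1.836 -0.667  1.036  2.697] p [ 446.7 -377.5  116.4] F [-1.41  0.59 -0.91] M [-0.054  0.028  0.005] w 71.2
yaw of tool y -6.7 x [0.115 0.991 0.062] y [ 0.993 -0.117  0.023] z [ 0.0298  0.0587 -0.9978] tau [  0.5 -52.8  15.9 -22.1  -0.1   0.1   0. ]
links [[0.0, 0.0, 336.0], [268.0, -35.0, 736.0], [394.0, -396.0, 491.0], [407.0, -364.0, 127.0]]
tool delta [-8.6 -6.3 -1.3] per-row share [-0.143 -0.104 -0.022] norm/row 5.3
```

Call:
carry_out([
  [[0, -0.2, -0.15, 0, 0], [0, -0.1, -0.06, -0.02, 0], [-0.3, 0, 0, 0, 0], [-1, 0, 0, 0, 0], [-1, 0, 0, 0, 0], [-1, 0, 0, 0, 0], [-1, 0, 0, 0, 0], [-1, 0, 0, 0, 0]],
], newtons=100)

```text
time_s: 6.33
eef_pos: [440.6, -386.9, 119.6]
tool_rot: [-0.01, 0.746, 0.665, 0.032]
ft_force: [-0.5, 0.6, 0.6]
width: 17.8
```

```bash
python3 st.py
```

```text
6.3333 q [ 0.03   0.631  0.943  1.832 -0.664  1.04   2.715] p [ 440.6 -386.9  119.6] F [-0.46  0.65  0.63] M [ 0.116  0.037 -0.022] w 17.8
yaw of tool y -6.63 x [0.114 0.992 0.061] y [ 0.993 -0.115  0.027] z [ 0.0337  0.0571 -0.9978] tau [  0.2 -52.3  15.6 -22.2  -0.1   0.   -0. ]
links [[0.0, 0.0, 336.0], [266.0, -40.0, 737.0], [387.0, -404.0, 495.0], [401.0, -372.0, 130.0]]
```

Call:
carry_out([
  [[-1, 0, 0, 0, 0], [-1, 0, 0, 0, 0], [-1, 0, 0, 0, 0], [-1, 0.02, 0.01, -0.3, 0], [-1, 0.02, 0.01, -0.4, 0], [-1, 0.03, 0.02, -0.6, 0], [-1, 0.03, 0.02, -0.7, 0], [-1, 0.03, 0.02, -0.7, 0]],
], newtons=100)

```text
time_s: 7.0
eef_pos: [438.3, -385.4, 201.8]
tool_rot: [-0.015, 0.746, 0.665, 0.03]
ft_force: [0.6, -0.8, -1.4]
width: 13.5
```

```bash
python3 st.py; python3 - <<'E'
from h import *
import pickle
s=sense(); p=capture('scene'); pickle.dump((s,p),open('s4.pkl','wb')); cv2.imwrite('pics/s4.png',cv2.resize(p['color'][120:340,160:400],None,fx=3,fy=2.7,interpolation=cv2.INTER_CUBIC))
E
```

```text
7.0 q [-0.029  0.545  1.027  1.751 -0.561  1.188  2.631] p [ 438.3 -385.4  201.8] F [ 0.63 -0.79 -1.44] M [-0.084  0.131 -0.027] w 13.5
yaw of tool y -6.66 x [0.115 0.991 0.065] y [ 0.993 -0.116  0.017] z [ 0.0248  0.0622 -0.9978] tau [  1.4 -47.   14.1 -24.4  -0.7  -0.5   0.4]
links [[0.0, 0.0, 336.0], [230.0, -22.0, 760.0], [389.0, -405.0, 575.0], [400.0, -372.0, 211.0]]
```

View pics/s4.png

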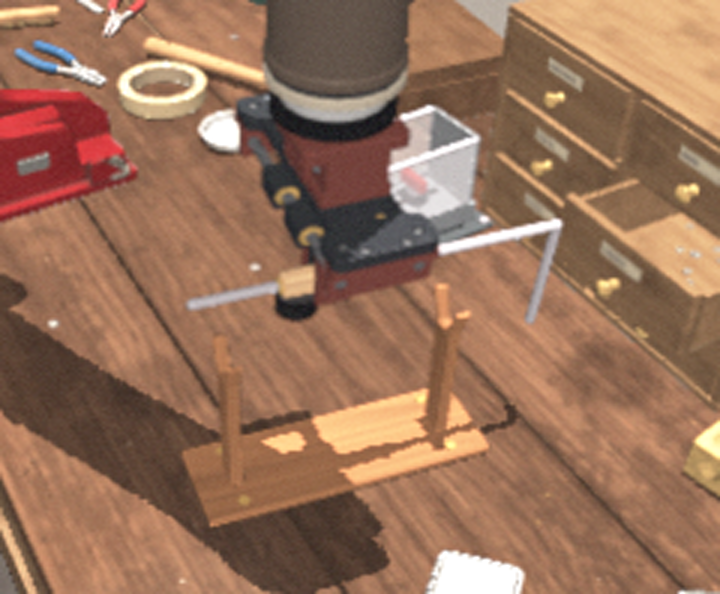

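```bash
cat > tip.py <<'E'
from h import *
# hook frame in tool: hy ~ -tool x or so; pitch offset PO (rad, nose down of shank rel tool y), origin offset
PO=0.027
OFF=None
def hook(s, PO=PO, ox=16.3, zt=None):
    """hook pose: origin & R. tool y ~ hook x; tool x ~ hook y; tool -z ~ hook z"""
    Rt=rot(s['tool_rot']); hx=np.cos(PO)*Rt[:,1]+np.sin(PO)*Rt[:,2]  # nose down (tool z is down)
    hy=Rt[:,0]; hz=np.cross(hx,hy)
    o=np.array(s['eef_pos'])-15.4*Rt[:,2]+ox*hx
    return o,np.c_[hx,hy,hz]
def tip(s,**k):
    o,A=hook(s,**k); return o+A@[160,0,-115]
E
python3 - <<'E'
from tip import *
import pickle
s,p=pickle.load(open('s4.pkl','rb'))
for PO_ in (0,.027,.06):
    o,A=hook(s,PO=PO_); pts=[o+A@v for v in ([-110,0,0],[160,0,0],[160,0,-115])]
    print(PO_,np.round(pts,1).tolist(),((proj(p,pts)-[160,120])*[3,2.7]).round(0).tolist())
E
```

```text
0 [[344.8, -375.5, 215.5], [613.0, -406.8, 220.2], [615.8, -399.6, 105.5]] [[186.0, 305.0], [552.0, 218.0], [529.0, 316.0]]
0.027 [[344.8, -375.6, 218.0], [613.0, -406.5, 215.5], [612.8, -399.0, 100.7]] [[186.0, 302.0], [551.0, 222.0], [524.0, 320.0]]
0.06 [[344.9, -375.8, 221.1], [612.9, -406.1, 209.7], [608.9, -398.2, 95.0]] [[186.0, 299.0], [550.0, 228.0], [519.0, 326.0]]
```

Call:
carry_out([
  [[-1, 0, 0, -0.6, 0], [-1, 0.1, 0, -0.7, 0], [-1, 0.3, 0, -0.7, 0], [-1, 0.5, 0, -0.6, -0.2], [-1, 0.6, 0.1, -0.5, -0.3], [-1, 0.7, 0.1, -0.3, -0.3], [-1, 0.7, 0.1, -0.1, -0.3], [-1, 0.7, 0.2, 0, -0.3]],
])

```text
time_s: 7.72
eef_pos: [454.6, -289.9, 328.9]
tool_rot: [-0.008, 0.708, 0.706, 0.031]
ft_force: [-0.3, -0.9, -1.2]
width: 13.5
```

```bash
cat >> st.py <<'E'
from tip import tip
print('tip',tip(s).round(1))
E
python3 st.py; python3 go.py "[505,-150,320]" 8
```

```text
7.7167 q [-0.366  0.312  1.154  1.696 -0.356  1.345  2.426] p [ 454.6 -289.9  328.9] F [-0.33 -0.93 -1.19] M [-0.082  0.099 -0.019] w 13.5
yaw of tool y -0.19 x [0.001 0.999 0.054] y [ 0.999 -0.003  0.032] z [ 0.0326  0.0542 -0.998 ] tau [  4.9 -31.7   9.5 -31.1  -0.6   0.4   0.6]
links [[0.0, 0.0, 336.0], [123.0, 23.0, 802.0], [409.0, -314.0, 698.0], [421.0, -283.0, 333.0]]
tip [ 631.  -284.9  230.5]
tool delta [139.3  49.7  18.2] per-row share [0.581 0.207 0.076] norm/row 18.6
```

Call:
carry_out([
  [[-1, 0.65, 0.2, 0, -0.25], [-1, 0.65, 0.2, 0, -0.25], [-1, 0.65, 0.2, 0, -0.25], [-1, 0.65, 0.15, 0, -0.25], [-1, 0.65, 0.15, 0.1, -0.2], [-1, 0.6, 0.15, 0.1, 0], [-1, 0.4, 0.1, 0, 0], [-1, 0.1, 0, 0, 0]],
])

```text
time_s: 8.38
eef_pos: [480.6, -149.0, 335.0]
tool_rot: [-0.006, 0.666, 0.745, 0.034]
ft_force: [0.4, 0.0, -1.2]
width: 13.9
```

```bash
python3 st.py; python3 - <<'E'
from h import *
import pickle
s=sense(); p=capture('wrist'); cv2.imwrite('pics/w5.png',p['color']); pickle.dump((s,p),open('w5.pkl','wb'))
E
```

```text
8.3833 q [-0.751  0.161  1.165  1.779 -0.225  1.296  2.152] p [ 480.6 -149.   335. ] F [ 0.35  0.02 -1.15] M [-0.064  0.166 -0.001] w 13.9
yaw of tool y 6.28 x [-0.112  0.992  0.055] y [0.993 0.109 0.042] z [ 0.0359  0.0594 -0.9976] tau [  1.  -22.2   5.3 -31.5  -0.3  -0.1  -0.2]
links [[0.0, 0.0, 336.0], [52.0, 21.0, 815.0], [442.0, -182.0, 701.0], [454.0, -149.0, 337.0]]
tip [ 656.3 -123.9  238.3]
```

View pics/w5.png

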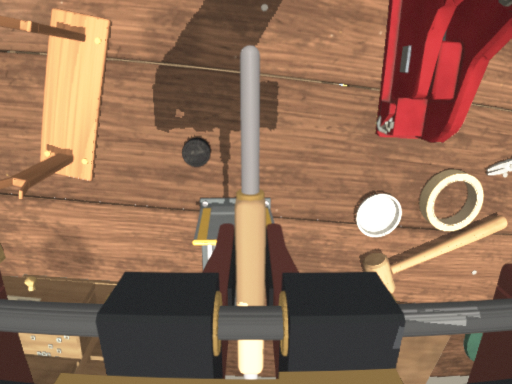

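```bash
python3 - <<'E'
from h import *
import pickle
s,p=pickle.load(open('w5.pkl','rb'))
im=p['color'][180:300,150:320]; cv2.imwrite('pics/w5c.png',cv2.resize(im,None,fx=4.5,fy=4.5,interpolation=cv2.INTER_CUBIC))
print(world(p,[[195,241],[214,241],[285,240]],st=s,plane_z=115).round(1))
uv,W=cloud(p,s); hsv=cv2.cvtColor(p['color'],cv2.COLOR_BGR2HSV)[uv[:,1],uv[:,0]]
y=(hsv[:,0]>20)&(hsv[:,0]<35)&(hsv[:,1]>140)&(W[:,2]>108)&(W[:,2]<122)&(uv[:,1]<280)&(uv[:,1]>200)
print(y.sum(),np.median(W[y],0),W[y].min(0),W[y].max(0),uv[y].min(0),uv[y].max(0))
E
```

```text
[[ 601.1 -193.6  115. ]
 [ 599.  -170.   115. ]
 [ 590.1  -80.8  115. ]]
15 [ 600.17808313 -186.31619194  113.17535739] [ 597.66739326 -197.35851612  111.37484065] [ 606.55162413 -167.46314829  114.69872879] [192 240] [216 244]
```

View pics/w5c.png

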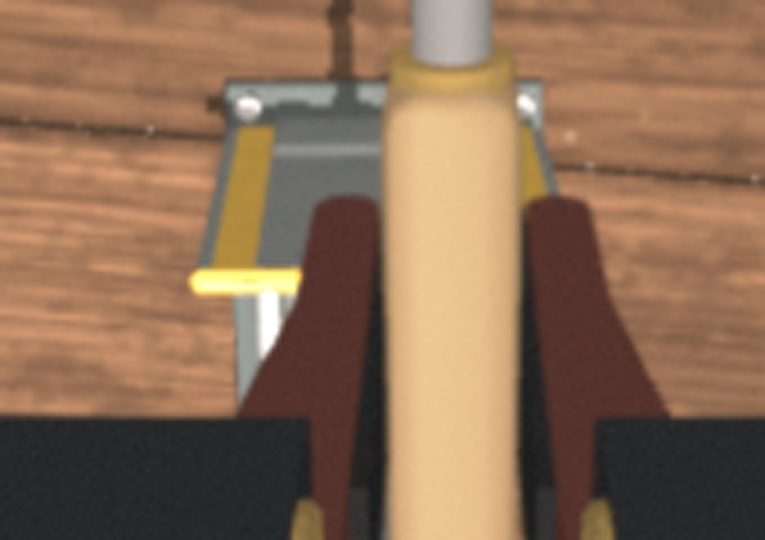

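```bash
python3 go.py "[519.6,-156.7,240]" 8
```

```text
tool delta [-16.8  34.2  95.7] per-row share [-0.07   0.143  0.399] norm/row 12.9
```

Call:
carry_out([
  [[-1, -0.2, 0.3, 0, 0], [-1, -0.2, 0.4, 0.1, 0], [-1, -0.15, 0.4, 0.3, 0], [-1, -0.05, 0.1, 0.6, 0], [-1, 0, 0, 0.7, 0], [-1, 0, 0, 0.7, 0], [-1, 0, 0, 0.5, 0], [-1, 0, 0, 0.2, 0]],
])

```text
time_s: 9.1
eef_pos: [522.0, -168.2, 243.1]
tool_rot: [-0.003, 0.669, 0.742, 0.036]
ft_force: [0.4, 0.3, -1.8]
width: 13.2
```

```bash
python3 st.py; cat > g.py <<'E'
from tip import *
import sys
G=np.array([653.6,-136.,0]); a=np.radians(6.0); Rg=np.array([[np.cos(a),-np.sin(a),0],[np.sin(a),np.cos(a),0],[0,0,1]])
s=sense(); t=tip(s); tg=Rg.T@(t-G); print('tip in guard',tg.round(1),'F guard',(Rg.T@s['ft_force']).round(2),'t',s['time_s'])
if len(sys.argv)>1:
    w=np.array(eval(sys.argv[1]),float); d=rot(s['tool_rot']).T@(Rg@(w-tg)); print('tool delta mm',d.round(1),'shares total',(d/30).round(2))
E
python3 g.py "[42,0,48]"; python3 - <<'E'
from h import *
p=capture('scene'); cv2.imwrite('pics/s6.png',cv2.resize(p['color'][140:260,220:380],None,fx=5,fy=5,interpolation=cv2.INTER_CUBIC))
p=capture('top'); cv2.imwrite('pics/t6.png',cv2.resize(p['color'][110:230,180:320],None,fx=5,fy=5,interpolation=cv2.INTER_CUBIC))
E
```

```text
9.1 q [-0.536  0.381  1.062  1.823 -0.442  1.154  2.354] p [ 522.  -168.2  243.1] F [ 0.39  0.26 -1.83] M [-0.073  0.224  0.046] w 13.2
yaw of tool y 5.88 x [-0.105  0.993  0.053] y [0.994 0.102 0.049] z [ 0.0428  0.0576 -0.9974] tau [ -0.1 -38.5  11.1 -28.7  -0.4  -0.2   0. ]
links [[0.0, 0.0, 336.0], [148.0, 58.0, 792.0], [474.0, -202.0, 612.0], [489.0, -170.0, 248.0]]
tip [ 698.5 -144.4  147.5]
tip in guard [ 43.8 -13.1 147.5] F guard [ 0.42  0.22 -1.83] t 9.1
tool delta mm [ 7.8 -6.7 99.8] shares total [ 0.26 -0.22  3.33]
```

View pics/s6.png

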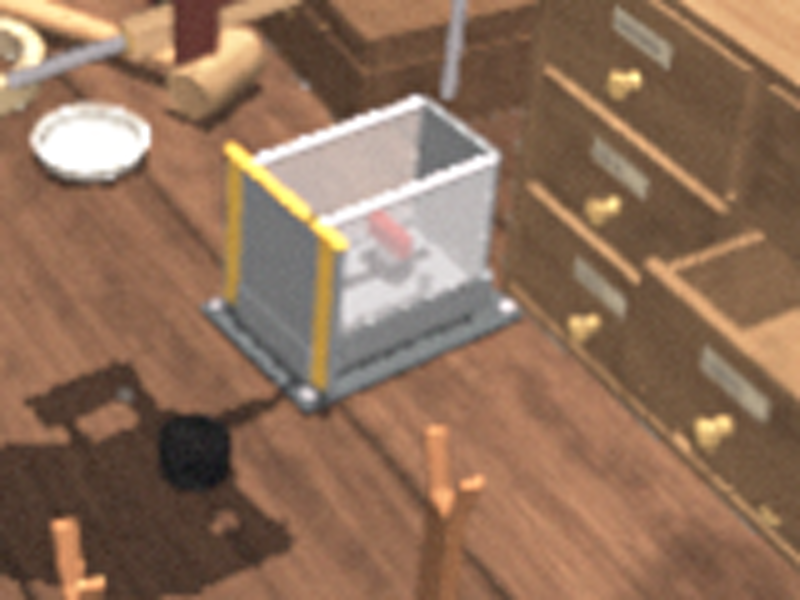

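View pics/t6.png

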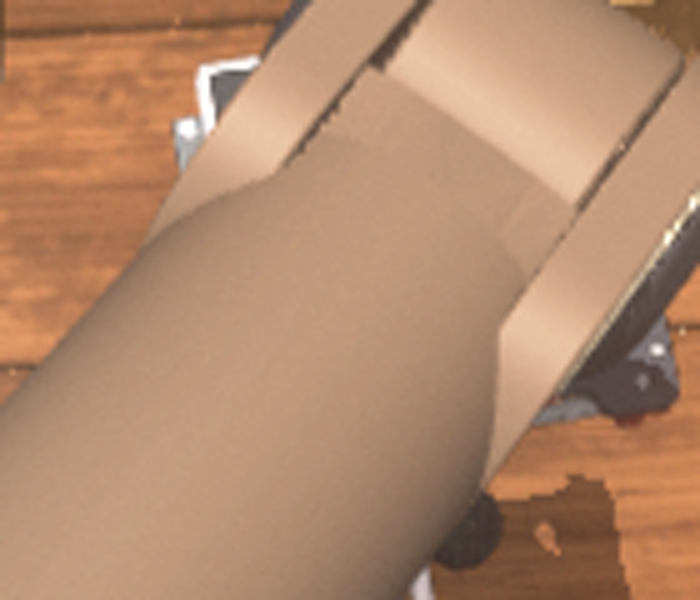

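```bash
python3 - <<'E'
from tip import *
import pickle
_,p=pickle.load(open('s4.pkl','rb'))
s=sense(); G=np.array([653.6,-136.,0]); a=np.radians(6.0); Rg=np.array([[np.cos(a),-np.sin(a),0],[np.sin(a),np.cos(a),0],[0,0,1]])
f=lambda w:((proj(p,w)-[220,140])*5).round().tolist()
print('tip',f([tip(s)]), [f([tip(s,PO=x)]) for x in (0,.06)])
print('barrier top L,R, back wall inner top corners, lever top',[f([G+Rg@np.array(v)]) for v in ([-57,55,115],[-57,-55,115],[64,31,115],[64,-31,115],[20.5,17,62.5],[20.5,-17,62.5])])
E
```

```text
tip [[440.0, 94.0]] [[[445.0, 85.0]], [[434.0, 104.0]]]
barrier top L,R, back wall inner top corners, lever top [[[220.0, 140.0]], [[336.0, 239.0]], [[414.0, 97.0]], [[483.0, 148.0]], [[364.0, 205.0]], [[400.0, 234.0]]]
```

Call:
carry_out([
  [[-1, 0.2, -0.1, 0.1, 0], [-1, 0.15, -0.1, 0.3, 0], [-1, 0.03, -0.05, 0.5, 0], [-1, 0.03, -0.03, 0.5, 0], [-1, 0.03, -0.03, 0.5, 0], [-1, 0.03, -0.03, 0.5, 0], [-1, 0.03, 0, 0.4, 0], [-1, 0, 0, 0.1, 0]],
])

```text
time_s: 9.87
eef_pos: [516.3, -148.2, 159.6]
tool_rot: [0.001, 0.668, 0.743, 0.04]
ft_force: [0.2, 0.9, -1.3]
width: 13.7
```

```bash
python3 st.py; python3 g.py "[42,0,48]"; python3 - <<'E'
from tip import *
p=capture('scene'); cv2.imwrite('pics/s7.png',cv2.resize(p['color'][140:260,220:380],None,fx=5,fy=5,interpolation=cv2.INTER_CUBIC))
s=sense();print(((proj(p,[tip(s)])-[220,140])*5+[8,6]).round())
E
```

```text
9.8667 q [-0.507  0.447  0.984  1.958 -0.548  0.971  2.425] p [ 516.3 -148.2  159.6] F [ 0.22  0.92 -1.31] M [-0.041  0.193  0.032] w 13.7
yaw of tool y 5.92 x [-0.106  0.993  0.052] y [0.993 0.103 0.061] z [ 0.0557  0.0581 -0.9968] tau [  0.5 -41.6  12.  -25.   -0.4  -0.4   0.1]
links [[0.0, 0.0, 336.0], [178.0, 67.0, 779.0], [464.0, -182.0, 529.0], [484.0, -150.0, 165.0]]
tip [ 693.9 -124.3   66.3]
tip in guard [41.3  7.4 66.3] F guard [ 0.32  0.89 -1.31] t 9.8667
tool delta mm [-8.3 -0.5 17.9] shares total [-0.28 -0.02  0.6 ]
[[411. 203.]]
```

View pics/s7.png

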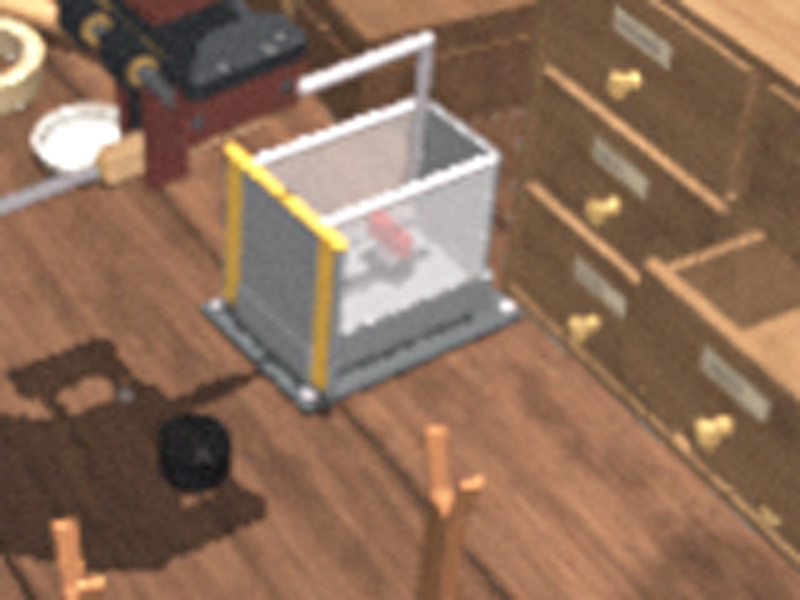

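Call:
carry_out([
  [[-1, -0.15, 0, 0.1, 0], [-1, -0.1, 0, 0.15, 0], [-1, -0.03, 0, 0.15, 0], [-1, 0, 0, 0.15, 0], [-1, 0, 0, 0.07, 0], [-1, 0, 0, 0, 0], [-1, 0, 0, 0, 0], [-1, 0, 0, 0, 0]],
])

```text
time_s: 10.58
eef_pos: [520.2, -157.9, 141.7]
tool_rot: [0.003, 0.669, 0.742, 0.041]
ft_force: [-0.4, 0.6, -1.4]
width: 13.7
```

```bash
python3 st.py; python3 g.py "[33,0,48]"
```

```text
10.5833 q [-0.461  0.48   0.954  1.962 -0.585  0.941  2.468] p [ 520.2 -157.9  141.7] F [-0.36  0.59 -1.44] M [-0.078  0.155 -0.02 ] w 13.7
yaw of tool y 5.88 x [-0.106  0.993  0.05 ] y [0.993 0.102 0.066] z [ 0.0599  0.0567 -0.9966] tau [  0.1 -43.4  12.  -23.9  -0.4  -0.1   0. ]
links [[0.0, 0.0, 336.0], [195.0, 64.0, 773.0], [465.0, -191.0, 512.0], [487.0, -160.0, 148.0]]
tip [ 698.3 -134.3   49. ]
tip in guard [44.6 -2.9 49. ] F guard [-0.29  0.62 -1.44] t 10.5833
tool delta mm [  2.9 -11.7   0.4] shares total [ 0.1  -0.39  0.01]
```

Call:
carry_out([
  [[-1, 0.05, -0.08, -0.01, 0], [-1, 0.05, -0.08, -0.01, 0], [-1, 0, -0.08, -0.01, 0], [-1, 0, -0.08, -0.01, 0], [-1, 0, -0.06, 0, 0], [-1, 0, -0.04, 0, 0], [-1, 0, 0, 0, 0], [-1, 0, 0, 0, 0]],
])

```text
time_s: 11.25
eef_pos: [505.9, -155.8, 143.0]
tool_rot: [0.004, 0.669, 0.742, 0.042]
ft_force: [0.2, -1.1, -1.8]
width: 13.2
```

```bash
python3 st.py|head -1; python3 g.py "[33,0,48]"
```

```text
11.25 q [-0.479  0.453  0.968  1.995 -0.57   0.927  2.467] p [ 505.9 -155.8  143. ] F [ 0.23 -1.05 -1.79] M [0.008 0.218 0.006] w 13.2
tip in guard [30.7  0.7 50.6] F guard [ 0.12 -1.07 -1.79] t 11.25
tool delta mm [-0.9  2.1  2.7] shares total [-0.03  0.07  0.09]
```

Call:
carry_out([
  [[-1, 0, -0.04, 0.03, 0], [-1, 0, -0.04, 0.03, 0], [-1, 0, -0.04, 0, 0], [-1, 0, -0.04, 0, 0], [-1, 0, -0.04, 0, 0], [-1, 0, -0.04, 0, 0], [-1, 0, -0.04, 0, 0], [-1, 0, -0.04, 0, 0]],
])

```text
time_s: 11.92
eef_pos: [499.5, -156.5, 141.2]
tool_rot: [0.006, 0.668, 0.743, 0.043]
ft_force: [2.7, 0.3, -3.7]
width: 13.6
```

```bash
python3 st.py|head -2; python3 g.py "[10,0,48]"
```

```text
11.9167 q [-0.483  0.441  0.971  2.015 -0.568  0.91   2.475] p [ 499.5 -156.5  141.2] F [ 2.71  0.31 -3.66] M [ 0.065 -0.557 -0.058] w 13.6
yaw of tool y 5.98 x [-0.108  0.993  0.049] y [0.992 0.104 0.073] z [ 0.0673  0.0559 -0.9962] tau [  0.7 -39.9  11.5 -22.4   0.3   0.7  -0. ]
tip in guard [24.9  0.7 49.9] F guard [ 2.73  0.02 -3.66] t 11.9167
tool delta mm [ -0.8 -15.    0.8] shares total [-0.03 -0.5   0.03]
```

Call:
carry_out([
  [[-1, 0, -0.06, 0, 0], [-1, 0, -0.06, 0, 0], [-1, 0, -0.06, 0, 0], [-1, 0, -0.06, 0, 0], [-1, 0, -0.06, 0, 0], [-1, 0, -0.06, 0, 0], [-1, 0, -0.06, 0, 0], [-1, 0, -0.06, 0, 0]],
])

```text
time_s: 12.58
eef_pos: [484.3, -158.1, 140.5]
tool_rot: [0.007, 0.668, 0.743, 0.044]
ft_force: [3.3, 0.5, -1.4]
width: 13.5
```

```bash
python3 st.py|head -2; python3 g.py "[10,0,48]"
```

```text
12.5833 q [-0.492  0.416  0.983  2.048 -0.556  0.893  2.482] p [ 484.3 -158.1  140.5] F [ 3.28  0.49 -1.35] M [ 0.103 -0.701  0.033] w 13.5
yaw of tool y 5.98 x [-0.108  0.993  0.048] y [0.992 0.104 0.074] z [ 0.0687  0.0561 -0.9961] tau [  0.9 -37.2  10.9 -21.9   0.4   0.7  -0.1]
tip in guard [ 9.7  0.7 49.4] F guard [ 3.32  0.14 -1.35] t 12.5833
tool delta mm [-0.8  0.2  1.4] shares total [-0.03  0.01  0.05]
```

Call:
carry_out([
  [[-1, 0, -0.03, 0, 0], [-1, 0, -0.03, 0, 0], [-1, 0, -0.03, 0, 0], [-1, 0, -0.03, 0, 0], [-1, 0, -0.03, 0, 0], [-1, 0, -0.03, 0, 0], [-1, 0, -0.03, 0, 0], [-1, 0, -0.03, 0, 0]],
])

```text
time_s: 13.25
eef_pos: [476.5, -159.0, 140.1]
tool_rot: [0.007, 0.668, 0.743, 0.044]
ft_force: [3.1, 1.6, -1.3]
width: 13.6
```

```bash
python3 st.py|head -2; python3 g.py "[0,0,48]"
```

```text
13.25 q [-0.497  0.403  0.99   2.065 -0.549  0.884  2.486] p [ 476.5 -159.   140.1] F [ 3.13  1.64 -1.33] M [ 0.202 -0.786 -0.014] w 13.6
yaw of tool y 5.97 x [-0.108  0.993  0.049] y [0.992 0.104 0.075] z [ 0.0695  0.0562 -0.996 ] tau [  0.9 -36.1  10.6 -21.7   0.5   0.7  -0.1]
tip in guard [ 1.9  0.6 49.2] F guard [ 3.28  1.31 -1.33] t 13.25
tool delta mm [-0.7 -2.   1. ] shares total [-0.02 -0.07  0.03]
```

Call:
carry_out([
  [[-1, 0, -0.02, 0, 0], [-1, 0, -0.02, 0, 0], [-1, 0, -0.02, 0, 0], [-1, 0, -0.02, 0, 0], [-1, 0, -0.02, 0, 0], [-1, 0, -0.02, 0, 0], [-1, 0, -0.02, 0, 0], [-1, 0, -0.02, 0, 0]],
])

```text
time_s: 13.92
eef_pos: [475.4, -158.8, 140.1]
tool_rot: [0.01, 0.667, 0.743, 0.046]
ft_force: [6.3, 0.2, -5.1]
width: 13.8
```

```bash
python3 st.py|head -2; python3 g.py "[0,0,48]"
```

```text
13.9167 q [-0.501  0.396  0.992  2.072 -0.548  0.874  2.487] p [ 475.4 -158.8  140.1] F [ 6.3   0.23 -5.13] M [ 0.105 -1.137 -0.112] w 13.8
yaw of tool y 6.08 x [-0.109  0.993  0.046] y [0.991 0.106 0.081] z [ 0.0757  0.0544 -0.9956] tau [  1.4 -36.8  11.2 -21.1   0.9   1.3   0. ]
tip in guard [ 1.4  1.  50.3] F guard [ 6.29 -0.42 -5.13] t 13.9167
tool delta mm [-1.1 -1.5  2.1] shares total [-0.04 -0.05  0.07]
```

Call:
carry_out([
  [[-1, 0, -0.025, 0, 0], [-1, 0, -0.025, 0, 0], [-1, 0, -0.025, 0, 0], [-1, 0, -0.025, 0, 0], [-1, 0, -0.025, 0, 0], [-1, 0, -0.025, 0, 0], [-1, 0, -0.025, 0, 0], [-1, 0, -0.025, 0, 0]],
])

```text
time_s: 14.58
eef_pos: [474.5, -158.9, 139.9]
tool_rot: [0.014, 0.666, 0.744, 0.047]
ft_force: [6.0, 0.2, -4.4]
width: 13.7
```

```bash
python3 st.py|head -2; python3 g.py "[0,0,48]"
```

```text
14.5833 q [-0.506  0.389  0.994  2.082 -0.547  0.861  2.489] p [ 474.5 -158.9  139.9] F [ 6.03  0.18 -4.42] M [ 0.063 -1.032 -0.122] w 13.7
yaw of tool y 6.21 x [-0.112  0.993  0.041] y [0.99  0.108 0.089] z [ 0.0836  0.0506 -0.9952] tau [  1.1 -35.7  10.6 -21.2   0.7   1.    0. ]
tip in guard [ 1.2  0.9 51.4] F guard [ 6.02 -0.45 -4.42] t 14.5833
tool delta mm [-1.  -1.5  3.3] shares total [-0.03 -0.05  0.11]
```

Call:
carry_out([
  [[-1, 0, -0.03, 0, 0], [-1, 0, -0.035, 0, 0], [-1, 0, -0.035, 0, 0], [-1, 0, -0.035, 0, 0], [-1, 0, -0.035, 0, 0], [-1, 0, -0.035, 0, 0], [-1, 0, -0.035, 0, 0], [-1, 0, -0.035, 0, 0]],
])

```text
time_s: 15.25
eef_pos: [473.4, -159.2, 140.1]
tool_rot: [0.02, 0.665, 0.745, 0.049]
ft_force: [7.4, 0.2, -3.9]
width: 13.9
```

```bash
python3 st.py|head -2; python3 g.py "[0,0,48]"
```

```text
15.25 q [-0.513  0.378  0.997  2.093 -0.545  0.843  2.492] p [ 473.4 -159.2  140.1] F [ 7.35  0.24 -3.87] M [ 0.11  -1.267 -0.041] w 13.9
yaw of tool y 6.37 x [-0.114  0.993  0.035] y [0.989 0.11  0.1  ] z [ 0.095   0.0462 -0.9944] tau [  1.3 -34.8  10.5 -20.8   0.9   1.2   0. ]
tip in guard [ 1.   0.7 53.6] F guard [ 7.34 -0.53 -3.87] t 15.25
tool delta mm [-0.8 -1.5  5.4] shares total [-0.03 -0.05  0.18]
```

Call:
carry_out([
  [[-1, 0, -0.037, 0, 0], [-1, 0, -0.037, 0, 0], [-1, 0, -0.037, 0, 0], [-1, 0, -0.037, 0, 0], [-1, 0, -0.037, 0, 0], [-1, 0, -0.037, 0, 0], [-1, 0, -0.037, 0, 0], [-1, 0, -0.037, 0, 0]],
])

```text
time_s: 15.92
eef_pos: [472.1, -159.6, 140.6]
tool_rot: [0.026, 0.664, 0.746, 0.051]
ft_force: [6.5, 0.8, -4.1]
width: 13.7
```

```bash
python3 st.py|head -2; python3 g.py "[0,0,48]"
```

```text
15.9167 q [-0.521  0.366  1.001  2.106 -0.543  0.824  2.496] p [ 472.1 -159.6  140.6] F [ 6.48  0.78 -4.07] M [ 0.134 -1.283 -0.036] w 13.7
yaw of tool y 6.56 x [-0.117  0.993  0.029] y [0.987 0.114 0.112] z [ 0.1074  0.0417 -0.9933] tau [  1.4 -33.8  10.2 -20.6   0.9   1.2   0. ]
tip in guard [ 0.7  0.3 56.2] F guard [ 6.52  0.1  -4.07] t 15.9167
tool delta mm [-0.6 -1.6  8.1] shares total [-0.02 -0.05  0.27]
```

Call:
carry_out([
  [[-1, 0, -0.04, 0.04, 0], [-1, 0, -0.045, 0.04, 0], [-1, 0, -0.045, 0.03, 0], [-1, 0, -0.045, 0.03, 0], [-1, 0, -0.045, 0.02, 0], [-1, 0, -0.045, 0.02, 0], [-1, 0, -0.045, 0.01, 0], [-1, 0, -0.045, 0.01, 0]],
])

```text
time_s: 16.58
eef_pos: [470.2, -160.4, 136.4]
tool_rot: [0.033, 0.662, 0.746, 0.056]
ft_force: [8.4, 1.2, -3.1]
width: 13.5
```

```bash
python3 st.py|head -2; python3 g.py "[0,0,48]"
```

```text
16.5833 q [-0.515  0.358  0.994  2.126 -0.555  0.795  2.514] p [ 470.2 -160.4  136.4] F [ 8.4   1.18 -3.05] M [ 0.439 -1.783  0.105] w 13.5
yaw of tool y 6.72 x [-0.12   0.992  0.025] y [0.985 0.116 0.127] z [ 0.1228  0.0399 -0.9916] tau [  2.2 -32.4  10.5 -19.1   1.4   1.3  -0.1]
tip in guard [-0.1 -0.1 54.9] F guard [ 8.48  0.3  -3.05] t 16.5833
tool delta mm [-0.1 -0.8  6.8] shares total [-0.   -0.03  0.23]
```

Call:
carry_out([
  [[-1, 0, -0.042, 0.02, 0], [-1, 0, -0.042, 0.02, 0], [-1, 0, -0.042, 0.02, 0], [-1, 0, -0.042, 0.02, 0], [-1, 0, -0.042, 0.02, 0], [-1, 0, -0.042, 0.02, 0], [-1, 0, -0.042, 0.02, 0], [-1, 0, -0.042, 0.02, 0]],
])

```text
time_s: 17.25
eef_pos: [469.1, -160.7, 133.3]
tool_rot: [0.039, 0.661, 0.747, 0.06]
ft_force: [6.1, 1.7, -3.0]
width: 13.7
```

```bash
python3 st.py|head -2; python3 g.py "[0,0,48]"; python3 - <<'E'
from tip import *
p=capture('scene'); cv2.imwrite('pics/s8.png',cv2.resize(p['color'][140:260,220:380],None,fx=5,fy=5,interpolation=cv2.INTER_CUBIC))
E
```

```text
17.25 q [-0.51   0.349  0.987  2.143 -0.567  0.768  2.532] p [ 469.1 -160.7  133.3] F [ 6.06  1.72 -3.01] M [ 0.399 -1.671  0.063] w 13.7
yaw of tool y 6.94 x [-0.124  0.992  0.021] y [0.983 0.12  0.142] z [ 0.1382  0.0383 -0.9897] tau [  1.8 -31.6   9.8 -19.1   1.2   1.1  -0.1]
tip in guard [ 0.   0.  54.6] F guard [ 6.21  1.08 -3.01] t 17.25
tool delta mm [-0.2 -0.9  6.5] shares total [-0.01 -0.03  0.22]
```

View pics/s8.png

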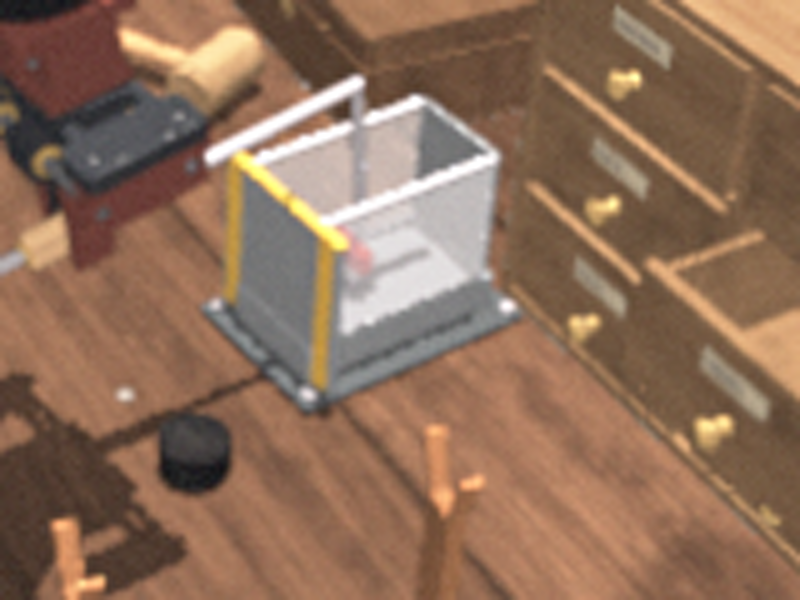

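Call:
carry_out([
  [[-1, 0, -0.045, 0.01, 0], [-1, 0, -0.05, 0.02, 0], [-1, 0, -0.05, 0.02, 0], [-1, 0, -0.05, 0.02, 0], [-1, 0, -0.05, 0.02, 0], [-1, 0, -0.05, 0.02, 0], [-1, 0, -0.05, 0.02, 0], [-1, 0, -0.05, 0.02, 0]],
])

```text
time_s: 17.97
eef_pos: [468.0, -161.1, 130.5]
tool_rot: [0.047, 0.659, 0.748, 0.065]
ft_force: [8.4, 1.1, -3.4]
width: 13.7
```

```bash
python3 st.py|head -2; python3 g.py "[0,0,48]"; python3 - <<'E'
from h import *
E
```

```text
17.9667 q [-0.506  0.339  0.979  2.161 -0.579  0.739  2.551] p [ 468.  -161.1  130.5] F [ 8.36  1.13 -3.38] M [ 0.362 -1.861  0.103] w 13.7
yaw of tool y 7.21 x [-0.128  0.992  0.016] y [0.979 0.124 0.159] z [ 0.1558  0.0359 -0.9871] tau [  2.  -31.3   9.8 -18.7   1.3   1.2  -0.1]
tip in guard [ 0.2  0.1 55.1] F guard [ 8.43  0.25 -3.38] t 17.9667
tool delta mm [-0.2 -1.3  7. ] shares total [-0.01 -0.04  0.23]
```

Call:
carry_out([
  [[-1, 0, -0.05, 0.02, 0], [-1, 0, -0.05, 0.02, 0], [-1, 0, -0.05, 0.02, 0], [-1, 0, -0.05, 0.02, 0], [-1, 0, -0.05, 0.02, 0], [-1, 0, -0.05, 0.02, 0], [-1, 0, -0.05, 0.02, 0], [-1, 0, -0.05, 0.02, 0]],
])

```text
time_s: 18.63
eef_pos: [466.9, -161.7, 127.4]
tool_rot: [0.054, 0.656, 0.749, 0.07]
ft_force: [8.4, 1.9, -2.8]
width: 14.0
```

```bash
python3 st.py|head -2; python3 g.py "[14,0,55]"
```

```text
18.6333 q [-0.498  0.33   0.97   2.18  -0.593  0.709  2.573] p [ 466.9 -161.7  127.4] F [ 8.42  1.87 -2.8 ] M [ 0.436 -1.768  0.071] w 14.0
yaw of tool y 7.52 x [-0.133  0.991  0.01 ] y [0.976 0.129 0.176] z [ 0.1729  0.0335 -0.9844] tau [  2.  -30.8   9.5 -18.4   1.2   1.1  -0.1]
tip in guard [ 0.3  0.1 55.2] F guard [ 8.57  0.98 -2.8 ] t 18.6333
tool delta mm [-0.5 13.5  2.6] shares total [-0.02  0.45  0.09]
```

Call:
carry_out([
  [[-1, 0, 0.04, 0.01, 0], [-1, 0, 0.1, 0.02, 0], [-1, 0, 0.15, 0.03, 0], [-1, 0, 0.15, 0.03, 0], [-1, 0, 0, 0, 0], [-1, 0, 0.1, -0.4, 0], [-1, 0, 0.11, -0.6, 0], [-1, 0, 0.11, -0.6, 0]],
])

```text
time_s: 19.3
eef_pos: [474.5, -159.6, 171.2]
tool_rot: [0.047, 0.657, 0.749, 0.064]
ft_force: [0.7, 0.0, -2.4]
width: 13.8
```

```bash
python3 st.py|head -2; python3 g.py "[15,0,150]"
```

```text
19.3 q [-0.595  0.281  1.059  2.108 -0.475  0.82   2.447] p [ 474.5 -159.6  171.2] F [ 0.67  0.01 -2.38] M [-0.067  0.298  0.001] w 13.8
yaw of tool y 7.41 x [-0.131  0.991  0.014] y [0.979 0.127 0.157] z [ 0.1542  0.0348 -0.9874] tau [  3.9 -25.9   5.9 -24.2  -1.5  -1.3   1. ]
tip in guard [ 6.8  1.4 95.5] F guard [ 0.67 -0.06 -2.38] t 19.3
tool delta mm [ -0.8  16.7 -52.6] shares total [-0.03  0.56 -1.75]
```

Call:
carry_out([
  [[-1, 0, 0.13, -0.7, 0], [-1, 0, 0.13, -0.8, 0], [-1, 0, 0.13, -0.8, 0], [-1, 0, 0.13, -0.8, 0], [-1, 0, 0.1, -0.8, 0], [-1, 0, 0, -0.6, 0.2], [-1, -0.3, 0, -0.3, 0.3], [-1, -0.5, 0, 0, 0.3]],
])

```text
time_s: 19.97
eef_pos: [468.8, -187.2, 321.6]
tool_rot: [0.04, 0.685, 0.725, 0.063]
ft_force: [0.0, -0.4, -2.2]
width: 13.8
```

```bash
python3 st.py; python3 - <<'E'
from h import *
import pickle
s=sense();p=capture('scene'); pickle.dump((s,p),open('s9.pkl','wb')); cv2.imwrite('pics/s9.png',cv2.resize(p['color'][110:270,210:390],None,fx=4.4,fy=3.7,interpolation=cv2.INTER_CUBIC))
E
```

```text
19.9667 q [-0.866  0.028  1.277  1.88  -0.129  1.138  2.083] p [ 468.8 -187.2  321.6] F [ 0.01 -0.38 -2.24] M [-0.043  0.328 -0.008] w 13.8
yaw of tool y 3.1 x [-0.058  0.998  0.028] y [0.988 0.054 0.146] z [ 0.1442  0.0357 -0.9889] tau [ -3.1 -16.   -1.5 -32.1   1.8  -0.4  -2.8]
links [[0.0, 0.0, 336.0], [2.0, -21.0, 818.0], [393.0, -208.0, 682.0], [445.0, -186.0, 321.0]]
tip [ 654.8 -174.2  243.7]
```

View pics/s9.png

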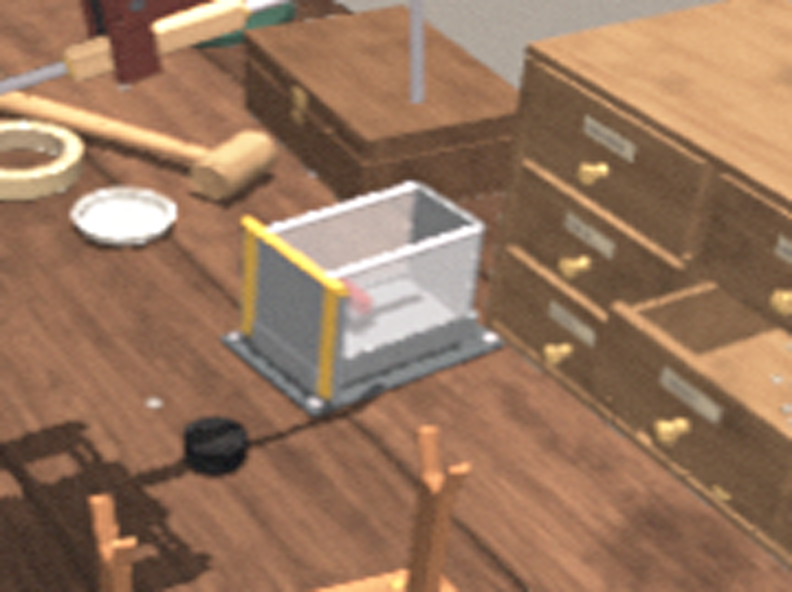

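Call:
carry_out([
  [[-1, -0.7, -0.1, 0, 0.3], [-1, -0.85, -0.1, 0, 0.3], [-1, -0.9, -0.1, 0.1, 0.3], [-1, -0.9, -0.05, 0.1, 0.3], [-1, -0.9, 0, 0.1, 0.3], [-1, -0.85, 0, 0.1, 0.3], [-1, -0.7, 0, 0.1, 0.2], [-1, -0.4, 0, 0, 0]],
])

```text
time_s: 20.68
eef_pos: [453.0, -376.8, 288.6]
tool_rot: [0.027, 0.747, 0.661, 0.063]
ft_force: [0.6, 0.7, -2.9]
width: 13.6
```

```bash
python3 st.py; python3 - <<'E'
from tip import *
import pickle
s=sense();p=capture('scene'); pickle.dump((s,p),open('s10.pkl','wb')); cv2.imwrite('pics/s10.png',cv2.resize(p['color'][120:340,160:400],None,fx=3,fy=2.7,interpolation=cv2.INTER_CUBIC))
for PO_ in (0,.027,.06):
    o,A=hook(s,PO=PO_); pts=[o+A@v for v in ([-110,0,0],[160,0,0],[160,0,-115])]
    print(PO_,np.round(pts,1).tolist(),((proj(p,pts)-[160,120])*[3,2.7]+[4,3]).round(0).tolist())
E
```

```text
20.6833 q [-0.142  0.425  1.145  1.709 -0.546  1.253  2.584] p [ 453.  -376.8  288.6] F [ 0.58  0.66 -2.93] M [-0.05   0.289 -0.003] w 13.6
yaw of tool y -7.21 x [0.118 0.991 0.058] y [ 0.984 -0.124  0.124] z [ 0.13    0.042  -0.9906] tau [ -2.  -40.8  13.  -28.6  -0.8  -0.4  -0.3]
links [[0.0, 0.0, 336.0], [177.0, 1.0, 785.0], [368.0, -391.0, 657.0], [417.0, -366.0, 295.0]]
tip [ 637.  -393.9  206.7]
0 [[358.7, -365.8, 292.2], [624.5, -399.4, 325.7], [639.5, -394.5, 211.7]] [[198.0, 211.0], [586.0, 100.0], [574.0, 211.0]]
0.027 [[358.4, -365.9, 294.7], [625.1, -399.2, 320.9], [637.0, -393.9, 206.7]] [[198.0, 208.0], [585.0, 105.0], [569.0, 216.0]]
0.06 [[358.2, -366.0, 297.8], [625.6, -398.9, 315.1], [633.7, -393.2, 200.6]] [[197.0, 205.0], [584.0, 111.0], [564.0, 223.0]]
```

View pics/s10.png

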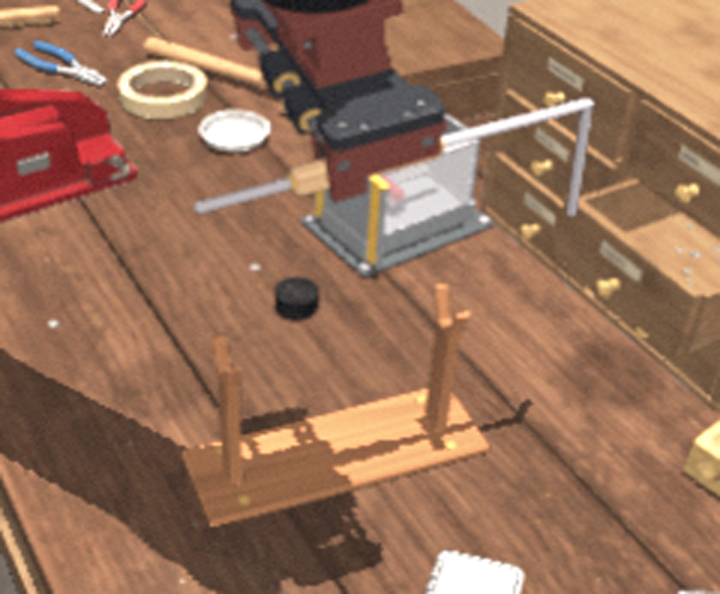

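```bash
cat > r.py <<'E'
from tip import *
import sys
s=sense(); o,A=hook(s,PO=.022); yaw=np.degrees(np.arctan2(A[1,0],A[0,0]))
line=lambda x:-387.6+(x-452)*np.tan(np.radians(-7.1))
for n,fx in (('rear',368.7),('front',537.3)):
    k=(fx-o[0])/A[0,0]; P=o+k*A[:,0]; print(n,'lat err',(P[1]-line(fx)).round(1),'z',P[2].round(1))
print('t',s['time_s'],'origin',o.round(1),'yaw',yaw.round(2),'pitch',A[2,0].round(3),'F',s['ft_force'].round(1),'M',s['ft_torque'].round(2),'w',round(s['width'],1))
x,z=eval(sys.argv[1]); w=np.array([x,line(x),z]); d=rot(s['tool_rot']).T@(w-o); print('tool delta',d.round(1),'shares',(d/30).round(2))
E
python3 r.py 455,185
```

```text
rear lat err 8.4 z 295.5
front lat err 8.2 z 312.9
t 20.7333 origin [ 466.2 -381.1  305.6] yaw -7.2 pitch 0.102 F [-1.1 -0.2 -2.1] M [-0.07  0.33 -0.07] w 13.4
tool delta [-14.9 -25.  117.8] shares [-0.5  -0.83  3.93]
```

Call:
carry_out([
  [[-1, -0.15, -0.2, 0.3, 0], [-1, -0.15, -0.2, 0.5, 0], [-1, -0.1, -0.15, 0.6, 0], [-1, -0.05, -0.1, 0.6, 0], [-1, -0.05, -0.1, 0.6, 0], [-1, 0, -0.08, 0.6, 0], [-1, 0, 0, 0.4, 0], [-1, 0, 0, 0.1, 0]],
])

```text
time_s: 21.4
eef_pos: [433.6, -381.3, 163.2]
tool_rot: [0.023, 0.748, 0.661, 0.059]
ft_force: [-0.8, 0.0, -1.7]
width: 13.5
```

```bash
python3 r.py 455,180
```

```text
rear lat err 3.2 z 172.7
front lat err 2.8 z 188.2
t 21.4 origin [ 447.9 -384.1  180. ] yaw -7.24 pitch 0.091 F [-0.8  0.  -1.7] M [-0.01  0.23  0.01] w 13.5
tool delta [-3.   7.5  0.7] shares [-0.1   0.25  0.02]
```

Call:
carry_out([
  [[-1, -0.04, 0.1, 0.02, 0], [-1, -0.04, 0.1, 0.02, 0], [-1, -0.03, 0.06, 0.02, 0], [-1, 0, 0, 0, 0], [-1, 0, 0, 0, 0], [-1, 0, 0, 0, 0], [-1, 0, 0, 0, 0], [-1, 0, 0, 0, 0]],
])

```text
time_s: 22.07
eef_pos: [443.6, -385.8, 164.5]
tool_rot: [0.024, 0.747, 0.662, 0.059]
ft_force: [-0.1, -0.0, -1.8]
width: 13.5
```

```bash
python3 r.py 455,150; python3 - <<'E'
from h import *
p=capture('wrist'); cv2.imwrite('pics/w11.png',p['color'])
p=capture('scene'); cv2.imwrite('pics/s11.png',cv2.resize(p['color'][190:330,200:370],None,fx=4.4,fy=4.2,interpolation=cv2.INTER_CUBIC))
E
```

```text
rear lat err -0.2 z 172.9
front lat err -0.1 z 188.8
t 22.0667 origin [ 457.8 -388.5  181.3] yaw -7.07 pitch 0.093 F [-0.1 -0.  -1.8] M [-0.01  0.27 -0.03] w 13.5
tool delta [-1.6 -6.5 30.7] shares [-0.05 -0.22  1.02]
```

View pics/w11.png

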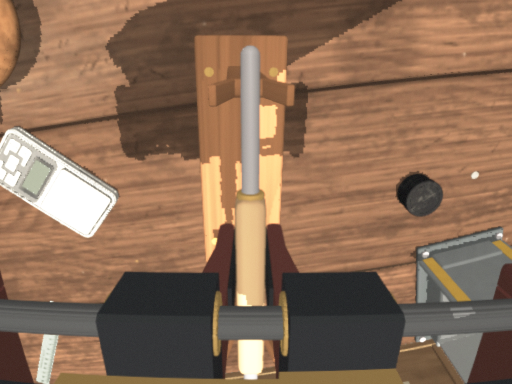

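View pics/s11.png

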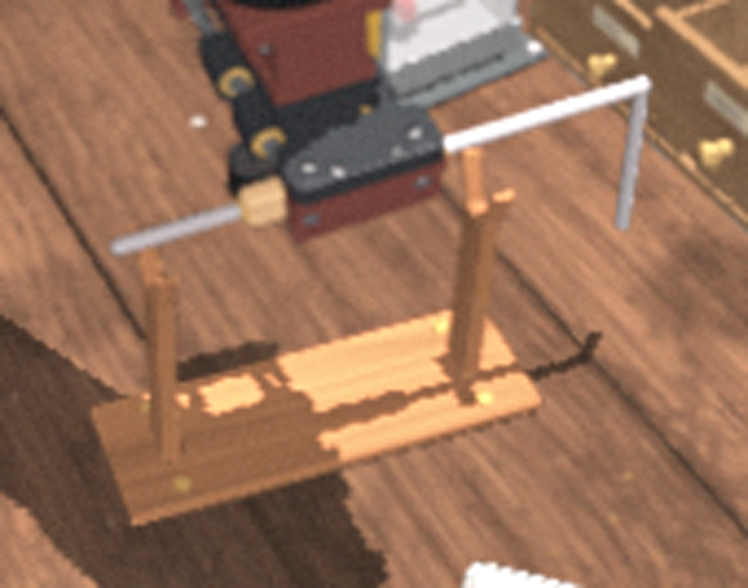

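Call:
carry_out([
  [[-1, -0.02, -0.05, 0.15, 0], [-1, -0.02, -0.04, 0.2, 0], [-1, -0.01, -0.04, 0.2, 0], [-1, -0.01, -0.03, 0.2, 0], [-1, 0, -0.03, 0.15, 0], [-1, 0, -0.02, 0.1, 0], [-1, 0, 0, 0, 0], [-1, 0, 0, 0, 0]],
])

```text
time_s: 22.83
eef_pos: [439.6, -384.9, 129.3]
tool_rot: [0.023, 0.747, 0.661, 0.059]
ft_force: [-0.2, -0.7, -2.0]
width: 14.0
```

```bash
python3 r.py 455,144
```

```text
rear lat err 0.2 z 138.2
front lat err 0.2 z 153.8
t 22.8333 origin [ 453.8 -387.6  146.1] yaw -7.12 pitch 0.091 F [-0.2 -0.7 -2. ] M [-0.06  0.28 -0.02] w 14.0
tool delta [-0.3  1.   2.2] shares [-0.01  0.03  0.07]
```

Call:
carry_out([
  [[-1, 0, 0, 0.05, 0], [-1, 0, 0, 0.05, 0], [-1, 0, 0, 0.05, 0], [-1, 0, 0, 0.05, 0], [-1, 0, 0, 0.05, 0], [-1, 0, 0, 0.05, 0], [-1, 0, 0, 0.05, 0], [-1, 0, 0, 0.05, 0]],
])

```text
time_s: 23.5
eef_pos: [441.8, -385.5, 120.3]
tool_rot: [0.024, 0.747, 0.661, 0.061]
ft_force: [-0.9, 1.3, 6.5]
width: 13.6
```

```bash
python3 r.py 455,140
```

```text
rear lat err -0.0 z 128.8
front lat err -0.1 z 144.9
t 23.5 origin [ 456.  -388.2  137.1] yaw -7.13 pitch 0.095 F [-0.9  1.3  6.5] M [ 0.54  0.97 -0.01] w 13.6
tool delta [ 0.2 -0.6 -2.9] shares [ 0.01 -0.02 -0.1 ]
```

Call:
carry_out([
  [[-1, 0, 0, 0.06, 0], [-1, 0, 0, 0.06, 0], [-1, 0, 0, 0.06, 0], [-1, 0, 0, 0.06, 0], [-1, 0, 0, 0.06, 0], [-1, 0, 0, 0.06, 0], [-1, 0, 0, 0.06, 0], [-1, 0, 0, 0.06, 0]],
])

```text
time_s: 24.17
eef_pos: [442.4, -385.4, 119.3]
tool_rot: [0.025, 0.748, 0.66, 0.068]
ft_force: [-6.1, 6.2, 17.8]
width: 14.0
```

```bash
python3 r.py 455,140;  python3 - <<'E'
from h import *
p=capture('scene'); cv2.imwrite('pics/s12.png',cv2.resize(p['color'][190:330,200:370],None,fx=4.4,fy=4.2,interpolation=cv2.INTER_CUBIC))
E
```

```text
rear lat err 0.2 z 126.9
front lat err -0.4 z 144.9
t 24.1667 origin [ 456.4 -388.3  136.2] yaw -7.28 pitch 0.106 F [-6.1  6.2 17.8] M [1.39 1.43 0.1 ] w 14.0
tool delta [ 0.4 -1.  -3.9] shares [ 0.01 -0.03 -0.13]
```

View pics/s12.png

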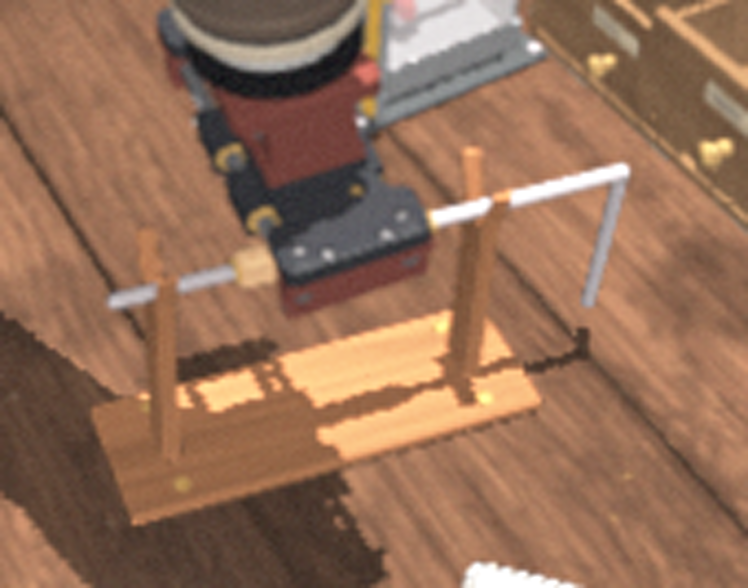

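Call:
carry_out([
  [[-1, 0, 0, -0.03, 0], [-1, 0, 0, 0, 0], [-1, 0, 0, 0, 0], [-0.6, 0, 0, 0, 0], [-0.5, 0, 0, 0, 0], [-0.2, 0, 0, 0, 0], [0, 0, 0, 0, 0], [0, 0, 0, 0, 0]],
], newtons=20)

```text
time_s: 24.88
eef_pos: [443.6, -386.2, 121.1]
tool_rot: [0.027, 0.748, 0.66, 0.069]
ft_force: [-0.3, 0.3, 0.1]
width: 38.5
```

```bash
python3 r.py 455,140;  python3 - <<'E'
from h import *
p=capture('scene'); cv2.imwrite('pics/s13.png',cv2.resize(p['color'][190:330,200:370],None,fx=4.4,fy=4.2,interpolation=cv2.INTER_CUBIC))
E
```

```text
rear lat err -0.5 z 128.3
front lat err -1.0 z 147.0
t 24.8833 origin [ 457.6 -389.   138.1] yaw -7.28 pitch 0.109 F [-0.3  0.3  0.1] M [-0.    0.13  0.01] w 38.5
tool delta [ 0.9 -2.4 -2.1] shares [ 0.03 -0.08 -0.07]
```

View pics/s13.png

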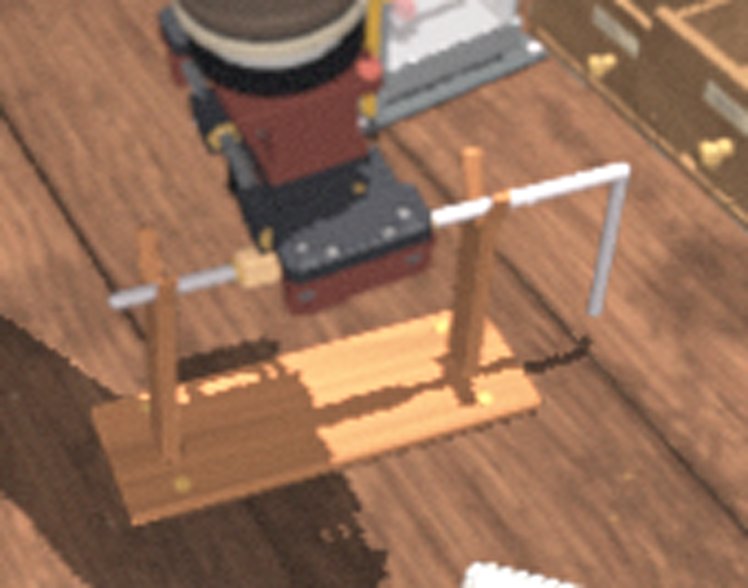

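Call:
carry_out([
  [[0.4, 0, 0, 0, 0], [0.4, 0, 0, -0.15, 0], [0.4, 0, 0.02, -0.3, 0], [0.4, 0, 0.04, -0.5, 0], [0.4, 0, 0.05, -0.7, 0], [0.4, 0, 0.05, -0.7, 0], [0.4, 0, 0.05, -0.7, 0], [0.4, 0, 0, -0.5, 0]],
])

```text
time_s: 25.6
eef_pos: [432.8, -391.8, 231.7]
tool_rot: [0.024, 0.748, 0.659, 0.068]
ft_force: [-0.1, 0.0, 0.2]
width: 61.3
```

```bash
python3 st.py|head -2;  python3 - <<'E'
from h import *
s=sense();p=capture('wrist'); cv2.imwrite('pics/w14.png',p['color'])
uv,W=cloud(p,s)
m=(W[:,2]>128)&(W[:,2]<146)&(abs(W[:,1]+388)<30)&(W[:,0]>330)&(W[:,0]<640)
P=W[m]; vx,vy,x0,y0=cv2.fitLine(P[:,:2].astype(np.float32),cv2.DIST_HUBER,0,1,.01).ravel()
print(len(P),np.degrees(np.arctan(vy/vx)),'y@450',y0+(450-x0)*vy/vx,P[:,0].min(),P[:,0].max(),np.median(P[:,2]))
for a in range(350,620,30):
    q=P[abs(P[:,0]-a)<8]; print(a,len(q),np.percentile(q[:,2],80).round(1) if len(q) else '')
p=capture('scene'); cv2.imwrite('pics/s14.png',cv2.resize(p['color'][150:330,190:370],None,fx=4.3,fy=3.3,interpolation=cv2.INTER_CUBIC))
E
```

```text
25.6 q [-0.031  0.454  1.054  1.788 -0.587  1.154  2.669] p [ 432.8 -391.8  231.7] F [-0.05  0.04  0.17] M [-0.059  0.087  0.022] w 61.3
yaw of tool y -7.48 x [0.121 0.99  0.07 ] y [ 0.984 -0.129  0.125] z [ 0.1325  0.0536 -0.9897] tau [  0.7 -40.8  11.6 -25.7  -0.8  -0.2   0.2]
4098 -7.116176 y@450 -388.14648 344.2261986255258 619.6883669472777 140.66944591323988
350 235 139.0
380 310 139.1
410 399 144.4
440 360 144.8
470 308 144.9
500 207 144.8
530 322 139.5
560 91 138.5
590 0
```

View pics/w14.png

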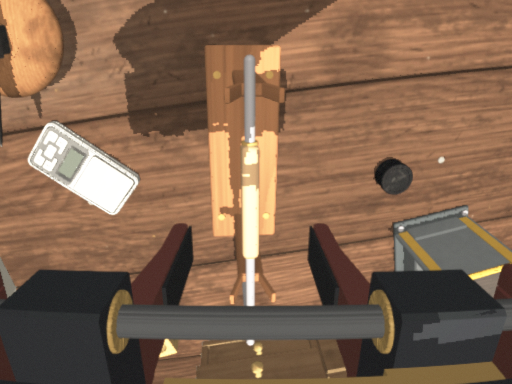

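View pics/s14.png

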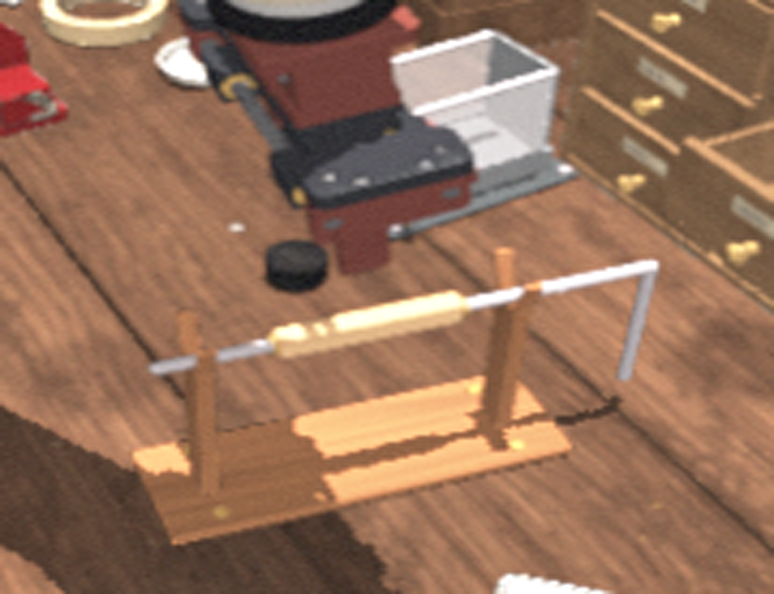

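```bash
python3 - <<'E'
from h import *
p=capture('top'); cv2.imwrite('pics/t15.png',cv2.resize(p['color'][110:230,180:320],None,fx=5,fy=5,interpolation=cv2.INTER_CUBIC))
uv,W=cloud(p);hsv=cv2.cvtColor(p['color'],cv2.COLOR_BGR2HSV)[uv[:,1],uv[:,0]]
m=(W[:,0]>590)&(W[:,0]<760)&(W[:,1]<-80)&(W[:,1]>-200)&((hsv[:,0]<8)|(hsv[:,0]>172))&(hsv[:,1]>150)&(W[:,2]>55)&(W[:,2]<70)
c=W[m].mean(0) if m.any() else None; print(m.sum(),c)
if m.any():
    d=c-[653.6,-135,0]; a=np.radians(6); print('gx',d[0]*np.cos(a)+d[1]*np.sin(a))
E
```

```text
45 [ 645.14743982 -134.56967115   61.54378437]
gx -8.3612745587788
```

View pics/t15.png

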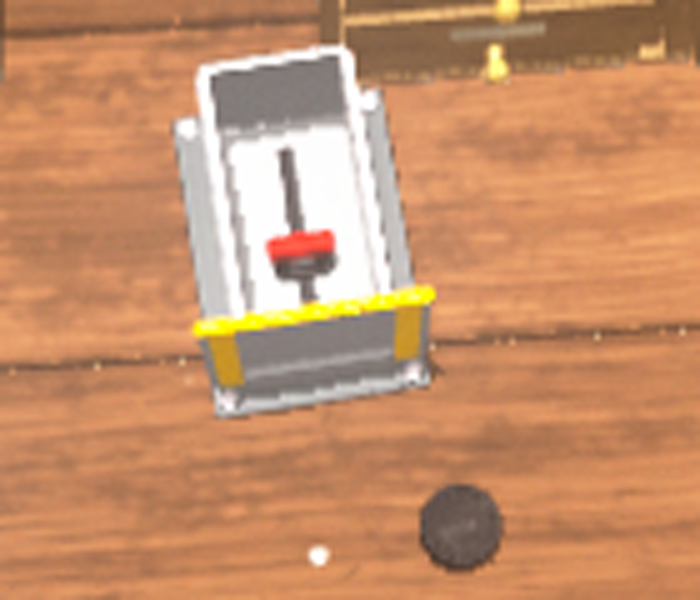

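```bash
python3 - <<'E'
from bench import *
print(close_job())
E
```

```text
the job is handed in; nothing more can be done
None
```

The lever is home against its stop, the hook is back in both forks of its rest, and I handed the job in at about 26 s. The job reported no verdict, so nothing confirms that the contact closed.

- **Pull:** The lever slid at about 3 N and met its stop. I then held it there for about 4.5 s. The force along the slide read 6.3, 6.0, 7.3, 6.5, 8.5, 6.2, 8.4 and 8.6 N at the end of successive calls. The sensor noise is about ±1 N and I saw no readings in between. The last two holds, about 1.3 s together, both ended near 8.5 N, and no reading passed 8.6 N.
- **Lever:** After I let go, the top camera put the lever at about x = -8 mm of the guard. That is inside the possible home range and agrees with where the stop was felt.
- **Hook:** The wrist camera showed the shank level (about 139 mm on top at both forks) and at the same angle as before, -7.1°. Its sideways position is within 1 mm, its ends within about 2 mm, and the leg hangs free.
- **Rest of the scene:** The pictures showed the tin, dish and guard undisturbed. After the release the gripper was open and about 95 mm clear of the hook.

**What did not go as planned:**
- The gripper tilted up to 10° while pulling, because each row restarts from the measured pose. I levelled the hook by pressing it into the rest, which peaked at about 18 N upward at the wrist.
- I set the grip to 100 N; the call accepted it, though the sheet says the limit is 60 N. The scene camera showed no hook slip after the pull.
- The scene camera and top camera disagreed by up to about 8 mm sideways. I used the wrist camera for the hook and rest, and the top and wrist cameras together for the guard.

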